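Secure glass sample tubes in a transport carrier

ROBOT

A 6-joint arm with a two-finger parallel gripper is mounted at the origin on the work surface. World frame = base frame: x ahead of the robot, y to its left, z up, the work surface at z = 0. Lengths are in m, angles in rad, forces in N, time in s.
With the tool pointing down it reaches from about 0.275 to 0.85 m from the base axis. Payload 19 kg.
Tool frame: the origin (TCP) lies midway between the tips of the shut fingers; the grasp point (between the pads) lies 19 mm behind it; z points along the fingers, y is the line along which they close (so a half turn about z gives the same grasp; the last joint's range is limited). The gripper opens to 85 mm and grips with 20 to 120 N. Pads are 22 mm wide; open, the fingers measure 114 mm over their backs; the gripper's body (76 mm by 85 mm) begins 54 mm behind the grasp point. The pads swing forward as they close: fully open they stand 13 mm farther back than shut.
Start: joints at [-1.409, 0.15, 1.437, -0, 1.554, -0.134], TCP at [0.168, -0.55, 0.231] pointing down, gripper open.
Joint ranges: [-2.8, 2.8], [-0.68, 2.1], [0.12, 2.68], [-1.39, 4.53], [0.16, 2.79], [-2.81, 2.81]. Speed limits (rad/s): [1.89, 1.89, 2.22, 3.01, 3.01, 3.01].

INTERFACE

Orientations are given as a unit quaternion [w, x, y, z].
In Python, from rig import robot, grab_frame, sign_off gives the robot as it stands.
- The arm moves only by the tool move_arm, never from a script. Its argument "series" is a list of rows, each a list of 7 numbers: the shift along the tool's x, y, z in m, then the turn, a rotation vector about the tool's x, y, z in rad, then the finger opening in m, from 0 to 0.0854. A call has 1 to 8 rows; each row shifts and turns the commanded pose from where the row before left it, along the tool's axes as they then stand; what a row does not reach is not made up. A row lasts 1/10 s, in which the tool goes at most 50 mm and 8.59 degrees, less where a joint would pass 70% of its speed; a pose out of reach is approached as far as the arm can. A call is refused whole if a number of a shift passes 0.05 or a number of a turn 0.15, either way. A call with a gripper value outside its range is refused whole. The fingers move at their own pace and stop on an object; "grip_force" is the grip in N (left out, the last holds). Time passes only in rows, so rows that do not move let the fingers close. It gives the time, the measured TCP pose, the force, the opening and the grip force at its end, in the units of the state.
- robot.state(): the state, without advancing time (a new reading comes with each control period).
- grab_frame(name): name is "scene" or "side" or "wrist"; returns a dict with "pixels" (400x640x3 uint8, red, green, blue), "fovy" (degrees; the focal length in pixels is half the picture's height over the tangent of half this angle, whatever the lens; pixels are square), "cx", "cy" (the principal point, pixels), "dist_coeffs" ([k1, k2, p1, p2, k3] as OpenCV has them; the pictures are not rectified), "R" (3x3) and "t" (3): a world point X has camera coordinates R X + t; the wrist camera has in their place "hand_eye" (4x4, takes a point from camera to tool coordinates, whose origin is the TCP and whose axes are the flange's). Camera axes: x right, y down, z forward; pixel columns grow to the right and rows downward; lengths in m; the calibration is good to about 2 mm. A picture is of the moment at which its call begins: read the wrist's pose just before it. There is no depth.
- sign_off(): hands the job in; it is judged then, once.
The state is a dict: "clock": time; "qpos": joint angles; "joint_velocities": joint speeds; "effort": joint torques, N m; "eef_pos": TCP position; "eef_rot": TCP orientation; "contact_force": force on the tool from outside, world axes, zero at the start; "wrist_torque": the same for the moment, N m; "gripper_width": finger opening in m; "gripper_force": force on a finger pad.
Only numpy, scipy, OpenCV 4.12 (cv2) and the standard library are available. Lean on these libraries where they do the work, as an engineer would, in place of code of your own. Each camera call takes 0.05 s, during which the arm holds its last target. There are 200 camera calls.

TASK

Lay every amber glass tube from the green drying mat into a groove of the blue carrier (one tube per groove, any groove): the glass is thin, so hold it with no more than 40 N of grip, never drop it and never press the frame on it. Then swing the white hold-down frame down gently until it is fully closed, and only then use the red key to do up both brass quarter-turn screws, clockwise to their stops, turning them with the key only. Finally put the key back upright in its grey stand, and leave the wash bottle, salt jar and blue tip box where they are.

Things in the scene. Friction and masses are not known exactly. Their poses are not given: they have to be found in the camera images.
- tube1: sealed amber glass tube lying on its side, about 70 g, 128 mm long: glass 18 mm in diameter, 100 mm between two blue square caps (24 mm square, 14 mm long). Origin mid-axis; x runs along the tube (ends alike), y and z turn as it rolls. On a flat surface the axis is 12 mm up. May be absent. Breaks if gripped over 40 N (each finger), let go over 4 cm above its rest, or pressed by the frame over 15 N
- tube2: sealed amber glass tube lying on its side, about 70 g, 128 mm long: glass 18 mm in diameter, 100 mm between two blue square caps (24 mm square, 14 mm long). Origin mid-axis; x runs along the tube (ends alike), y and z turn as it rolls. On a flat surface the axis is 12 mm up. May be absent. Breaks if gripped over 40 N (each finger), let go over 4 cm above its rest, or pressed by the frame over 15 N
- tube3: sealed amber glass tube lying on its side, about 70 g, 128 mm long: glass 18 mm in diameter, 100 mm between two blue square caps (24 mm square, 14 mm long). Origin mid-axis; x runs along the tube (ends alike), y and z turn as it rolls. On a flat surface the axis is 12 mm up. May be absent. Breaks if gripped over 40 N (each finger), let go over 4 cm above its rest, or pressed by the frame over 15 N
- tube4: sealed amber glass tube lying on its side, about 70 g, 128 mm long: glass 18 mm in diameter, 100 mm between two blue square caps (24 mm square, 14 mm long). Origin mid-axis; x runs along the tube (ends alike), y and z turn as it rolls. On a flat surface the axis is 12 mm up. May be absent. Breaks if gripped over 40 N (each finger), let go over 4 cm above its rest, or pressed by the frame over 15 N
- mat: fixed green drying mat, 320 x 190 mm, 4 mm thick, on which the tubes lie side by side, across it (along its y axis). Origin at the centre of its underside, x along the 320 mm side
- carrier: fixed blue carrier, base plate 235 x 270 mm (x -127 to +108, y +-135 mm), 12 mm thick. Origin on the work surface under the middle of the grooves, z up; -x is the front edge (screws), +x the hinge edge. Four black V grooves run along its x axis; they are formed by two rails, 14 mm long in x, at x = -38 and +38 mm; between the rails the fingers have free space down to the base plate
- groove1 (a point): home point of groove 1: where the origin of a tube lying home in it is, 43 mm above the work surface, at y = -72 mm of the carrier; x axis along the groove. V sides at 45 degrees, groove bottom 13 mm below this point, rims 3 mm above it, 16 mm either side; the caps hang outside the rails with 5 mm of play each way along x
- groove2 (a point): home point of groove 2: where the origin of a tube lying home in it is, 43 mm above the work surface, at y = -24 mm of the carrier; x axis along the groove. V sides at 45 degrees, groove bottom 13 mm below this point, rims 3 mm above it, 16 mm either side; the caps hang outside the rails with 5 mm of play each way along x
- groove3 (a point): home point of groove 3: where the origin of a tube lying home in it is, 43 mm above the work surface, at y = 24 mm of the carrier; x axis along the groove. V sides at 45 degrees, groove bottom 13 mm below this point, rims 3 mm above it, 16 mm either side; the caps hang outside the rails with 5 mm of play each way along x
- groove4 (a point): home point of groove 4: where the origin of a tube lying home in it is, 43 mm above the work surface, at y = 72 mm of the carrier; x axis along the groove. V sides at 45 degrees, groove bottom 13 mm below this point, rims 3 mm above it, 16 mm either side; the caps hang outside the rails with 5 mm of play each way along x
- frame (a joint): angle in rad of the white hold-down frame, hinged on the carrier's +x edge: 0 = closed (down, hard stop), 1.5 to 1.85 at the start (open), stop at 1.9. 0.33 kg; hinge friction of 0.7 N m holds it at any angle, about 4 N at the front bar moves it. Closed, its middle bar clears the glass of tubes lying home by 2 mm
- frame_bar (a point): middle of the outer face of the frame's front bar (44 mm wide, 264 mm long, 8 mm thick), 190 mm from the hinge axis; z axis = normal of the outer face (up when closed, towards the carrier's +x when open), x axis along the frame to the hinge. The bar is clear for 39 mm either side of this point, then come the screw heads
- frame_hinge (a point): middle of the hinge axis, 59.5 mm above the work surface, at x = +92 mm, y = 0 of the carrier; axes turn with the frame as at frame_bar, y along the hinge. The outer face of the frame is 4 mm above the hinge axis
- screw_l (a joint): left captive quarter-turn screw on the frame's front bar (at y = +60 mm of it). Angle in rad, growing clockwise seen from above: 0 to 0.3 at the start (undone), 1.571 at its stop (done up). About 0.12 N m of friction; it stays where it is left
- screw_r (a joint): right captive quarter-turn screw on the frame's front bar (at y = -60 mm of it). Angle in rad, growing clockwise seen from above: 0 to 0.3 at the start (undone), 1.571 at its stop (done up). About 0.12 N m of friction; it stays where it is left
- screw_l_head (a point): centre of the top of the left brass screw head: a disc 42 mm in diameter with two jaws, between them an open slot 10 mm wide, 32 mm long, 10 mm deep. x axis = along the slot, z axis = out of the head (up when the frame is down). The slot floor is 10 mm below this point
- screw_r_head (a point): centre of the top of the right brass screw head: a disc 42 mm in diameter with two jaws, between them an open slot 10 mm wide, 32 mm long, 10 mm deep. x axis = along the slot, z axis = out of the head (up when the frame is down). The slot floor is 10 mm below this point
- key: red-handled screw key, 140 g, upright in its stand, blade down. Origin mid lower edge of the blade, z up. Blade 24 mm wide (x), 5 mm thick (y), 14 mm high; shaft 12 mm in diameter up to 60 mm; black square flange 48 mm wide at 60 to 68 mm; red handle at 68 to 120 mm, 42 mm in x, 26 mm in y: grip it across y. The blade works either way round
- stand: fixed grey key stand, foot 130 x 130 mm, 75 mm high; origin at the centre of its underside. Its 100 x 100 mm top plate has a 32 mm square hole in the centre: blade and shaft hang through it, the flange rests on the plate. At home the key's origin is 15 mm above the work surface on the stand's axis, turned any way
- wash_bottle: white wash bottle with green spout, 60 mm in diameter, 170 mm high; origin at the centre of its base. Leave it alone
- salt_jar: white jar, 72 mm in diameter, 130 mm high; origin at the centre of its base. Leave it alone
- tip_box: blue box, 85 x 120 x 50 mm; origin at the centre of its base. Leave it alone
Things that resemble listed ones, but are neither listed nor needed, are in the scene too. Leave any turquoise look-alike of the tube1 alone.

How it is judged:
On the way, in this order (a step that is already met when the one before it is completed fails the run):
1. every tube lies home in a groove of the carrier, let go (z of tube1 in the frame of carrier between 0.038 and 0.0475 m and x of tube1 in the frame of carrier between -0.012 and 0.012 m and y of tube1 in the frame of carrier between -0.085 and 0.085 m and angle between the x axis of each of tube1, tube2, tube3, tube4 and the x axis of carrier, either way round below 0.1 rad and contact force between each of tube1, tube2, tube3, tube4 and the fingers below 0.3 N and z of tube2 in the frame of carrier between 0.038 and 0.0475 m and x of tube2 in the frame of carrier between -0.012 and 0.012 m and y of tube2 in the frame of carrier between -0.085 and 0.085 m and z of tube3 in the frame of carrier between 0.038 and 0.0475 m and x of tube3 in the frame of carrier between -0.012 and 0.012 m and y of tube3 in the frame of carrier between -0.085 and 0.085 m and z of tube4 in the frame of carrier between 0.038 and 0.0475 m and x of tube4 in the frame of carrier between -0.012 and 0.012 m and y of tube4 in the frame of carrier between -0.085 and 0.085 m), for 0.2 s.
2. the frame is closed over the tubes, both screws still undone (all of step 1 and value of joint frame below 0.06 rad and value of joint each of screw_l, screw_r below 0.6 rad), for 0.2 s.
3. both screws are turned to their stops, the frame still closed (value of joint frame below 0.06 rad and value of joint each of screw_l, screw_r above 1.4 rad), for 0.2 s.
4. the key is back upright in its stand, let go (x of key in the frame of stand between -0.013 and 0.013 m and y of key in the frame of stand between -0.013 and 0.013 m and z of key in the frame of stand between 0.008 and 0.021 m and angle between key's own z axis and vertical below 0.12 rad and contact force between key and the fingers below 0.3 N), for 0.2 s.
At the end, for the whole second after the job is handed in: Every tube lies at rest in a groove (height within 5 mm, 0.1 rad along it, middle within 12 mm), the frame is closed (under 0.06 rad), both screws are past 1.40 rad, and the key stands at rest in its stand (within 13 mm, tilted under 0.12 rad), let go (all of step 1 and all of step 3 and all of step 4 and linear speed of each of key, tube1, tube2, tube3, tube4 below 0.02 m/s); the robot touches nothing.
It fails at once if a glass tube gripped with more than 40 N (80 N over both fingers), or pressed by the frame with more than 15 N (contact force between any of tube1, tube2, tube3, tube4 and the fingers above 80 N or contact force between frame and tube1 above 15 N or contact force between frame and tube2 above 15 N or contact force between frame and tube3 above 15 N or contact force between frame and tube4 above 15 N).
It fails at once if a glass tube let go in the air (axis more than 85 mm above the work surface) ((height (world z) of tube1 above 0.085 m and contact force between tube1 and anything else below 0.01 N) or (height (world z) of tube2 above 0.085 m and contact force between tube2 and anything else below 0.01 N) or (height (world z) of tube3 above 0.085 m and contact force between tube3 and anything else below 0.01 N) or (height (world z) of tube4 above 0.085 m and contact force between tube4 and anything else below 0.01 N)).
It fails at once if the frame slammed down (faster than 2 rad/s) (velocity of joint frame below -2 rad/s).
It fails at once if a screw turned by the fingers instead of the key ((contact force between the fingers and screw_l above 1 N and velocity of joint screw_l above 0.1 rad/s) or (contact force between the fingers and screw_r above 1 N and velocity of joint screw_r above 0.1 rad/s)).
It fails at once if a bystander moved more than 30 mm or tipped (distance of any of wash_bottle, salt_jar, tip_box from where it was at the start of the episode above 0.03 m or angle between any of wash_bottle, salt_jar, tip_box's own z axis and vertical above 0.3 rad).
Of tube1, tube2, tube3, tube4 only 2 to 4 are there at a start; the rules pass over those that are not, and their reading is None.
At some moment in a run one of tube1, tube2, tube3, tube4 may be knocked a few centimetres aside while the robot is not near it.
It also fails if it takes over 210 s, if anything falls off the work surface, if the arm or the gripper's body presses on something with over 40 N, if the wrist force passes 120 N, or if a joint passes its speed limit or range.

## Working session

There is one attempt and no reset: what is moved stays moved. The work goes in short steps, Python scripts to look and compute and a tool call to move; the robot and the scene stay as the last step left them, time stands still between calls to the robot, and variables do not carry over. Pictures are saved under pics/ and viewed, at most 14 in all, crops included, and the job is handed in when it is done.

Besides the shell and the picture viewer there is one more tool, called after "Call:" by a JSON object that holds its "api" and its "payload". move_arm: Moves the arm, as the interface text tells. Its arguments: {"type":"object","properties":{"series":{"type":"array"},"grip_force":{"type":"number"}},"required":["series"]}

```bash
mkdir -p pics; ls; cat > h.py <<'E'
import numpy as np, cv2, json
from rig import robot, grab_frame
from scipy.spatial.transform import Rotation as Ro
def Rq(q): return Ro.from_quat([q[1],q[2],q[3],q[0]]).as_matrix()
def snap(name,fn):
    s=robot.state(); f=grab_frame(name)
    if name=='wrist':
        T=np.eye(4);T[:3,:3]=Rq(s['eef_rot']);T[:3,3]=s['eef_pos']
        M=np.linalg.inv(T@np.array(f['hand_eye']));R,t=M[:3,:3],M[:3,3]
    else: R,t=np.array(f['R']),np.array(f['t'])
    fl=200/np.tan(np.radians(f['fovy'])/2)
    K=np.array([[fl,0,f['cx']],[0,fl,f['cy']],[0,0,1]])
    np.savez('pics/'+fn+'.npz',K=K,d=np.array(f['dist_coeffs'],float),R=R,t=t)
    cv2.imwrite('pics/'+fn+'.png',np.array(f['pixels'])[:,:,::-1])
def ray(fn,px):
    c=np.load('pics/'+fn+'.npz')
    u=cv2.undistortPoints(np.array(px,float).reshape(-1,1,2),c['K'],c['d']).reshape(-1,2)
    D=np.c_[u,np.ones(len(u))]@c['R']; C=-c['R'].T@c['t']
    return C,D
def onz(fn,px,z):
    C,D=ray(fn,px); z=np.broadcast_to(z,(len(D),))
    return C+D*((z-C[2])/D[:,2])[:,None]
def proj(fn,X):
    c=np.load('pics/'+fn+'.npz')
    return cv2.projectPoints(np.array(X,float).reshape(-1,3),cv2.Rodrigues(c['R'])[0],c['t'],c['K'],c['d'])[0].reshape(-1,2)
def crop(fn,x,y,w,h,k,out):
    im=cv2.imread('pics/'+fn+'.png')[y:y+h,x:x+w]
    cv2.imwrite('pics/'+out+'.png',cv2.resize(im,None,fx=k,fy=k,interpolation=cv2.INTER_CUBIC))
E
python3 - <<'E'
from h import *
for n in('scene','side','wrist'): snap(n,n+'0')
s=robot.state();print(s['eef_pos'],s['eef_rot'],s['gripper_width'],s['contact_force'])
f=grab_frame('wrist');print(f['hand_eye'],f['fovy'])
for n in('scene0','side0'):
  c=np.load(f'pics/{n}.npz');print(n,-c['R'].T@c['t'],c['R'][2])
E
```

```text
pics
[ 0.16756048 -0.54983336  0.23082578] [-4.72059403e-04  9.89080315e-01  1.47376752e-01 -1.09847387e-05] 0.085527981893179 [-0.05143578 -0.0388699  -0.8377955 ]
[[ 3.29713860e-04 -9.48146408e-01 -3.17833730e-01  8.09211540e-02]
 [ 9.99999943e-01  3.36202274e-04  3.44358137e-05  4.91992501e-04]
 [ 7.42062295e-05 -3.17833723e-01  9.48146465e-01 -1.41271010e-01]
 [ 0.00000000e+00  0.00000000e+00  0.00000000e+00  1.00000000e+00]] 64.68592450725622
scene0 [1.31397232 0.45073584 1.02843564] [-0.59984506 -0.40076015 -0.69251513]
side0 [ 0.20502471 -0.93777319  0.82007986] [ 0.25079218  0.72913754 -0.63675876]
```

View pics/scene0.png

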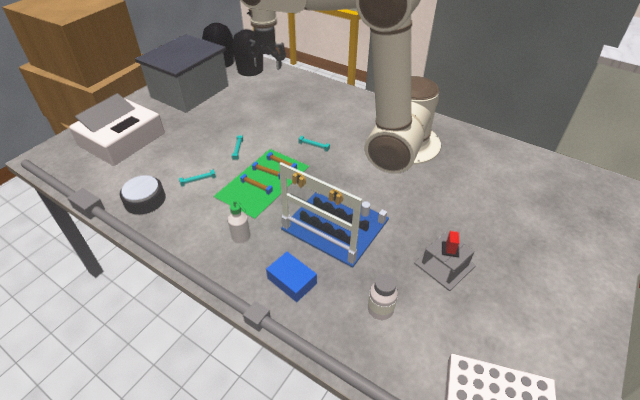

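View pics/side0.png

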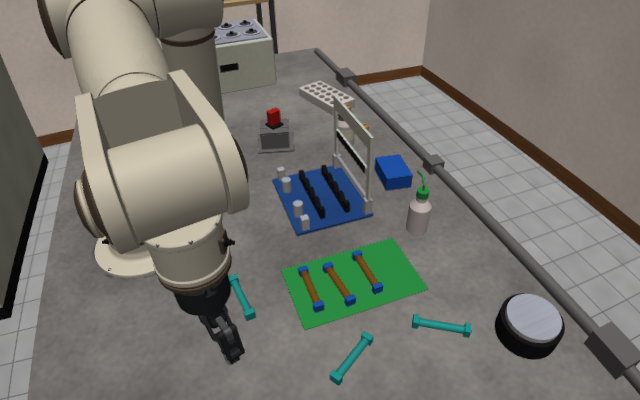

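The mat holds three amber tubes: in the side view they are at about (311,289), (339,283) and (367,271). The turquoise look-alikes at (242,298), (352,357) and (441,325) lie off the mat, so I leave them alone. The carrier is at (325,195), the frame is open, and the key is at (273,118). Next I take close crops to check this choice.

```bash
python3 - <<'E'
from h import *
crop('side0',245,80,200,150,4,'c1'); crop('side0',270,230,170,110,4.5,'c2')
E
```

```text
(no output)
```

View pics/c1.png

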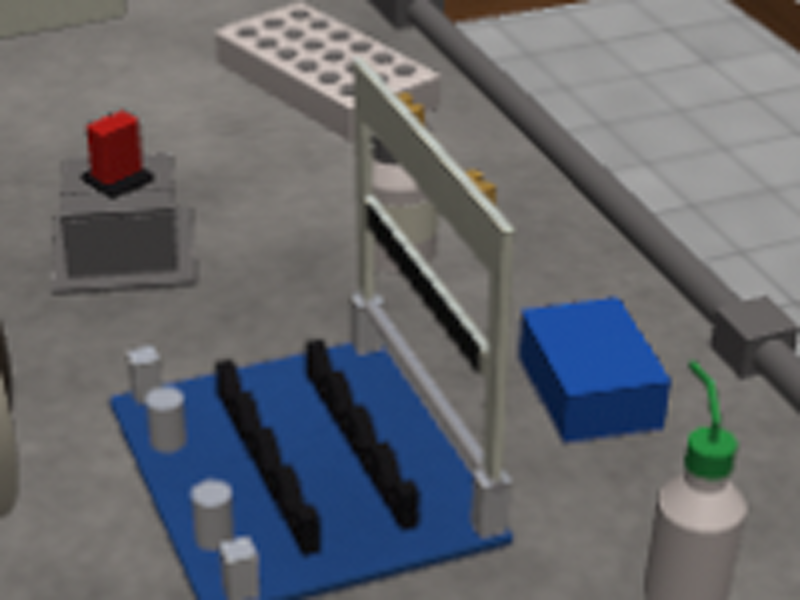

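View pics/c2.png

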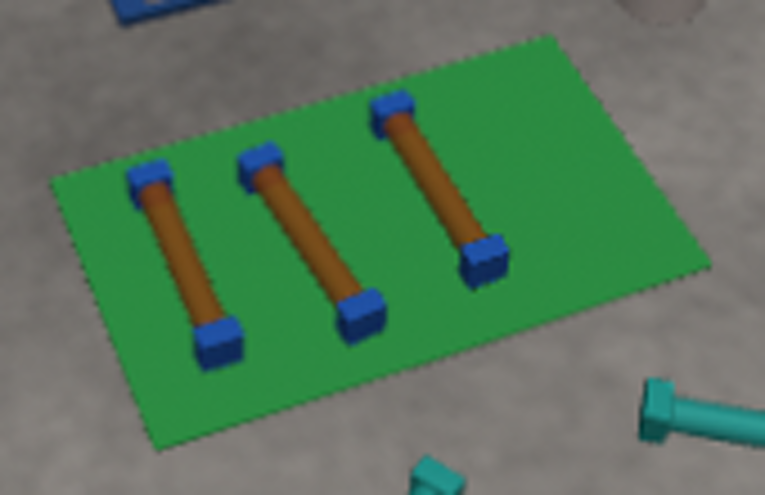

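The crop confirms three amber tubes with blue caps on the mat. Their cap centres in the crop are T1 (150,185)/(219,343), T2 (261,168)/(361,315) and T3 (392,114)/(484,260). The carrier's front posts face the robot, and the key handle is at crop c1 (115,148).

```bash
python3 - <<'E'
from h import *
a=lambda l,o,k:np.array(l,float)/k+np.array(o)
t=a([(150,185),(219,343),(261,168),(361,315),(392,114),(484,260)],(270,230),4.5)
P=onz('side0',t,.016)
for i in range(3):
  p,q=P[2*i],P[2*i+1];d=p-q;print('tube',i+1,(p+q)/2,np.linalg.norm(d),np.degrees(np.arctan2(d[1],d[0])))
m=a([(50,181),(552,36),(712,265),(157,451)],(270,230),4.5);print('mat',onz('side0',m,.004))
c=np.vstack([a([(110,400),(510,540)],(245,80),4),a([(110,8)],(270,230),4.5)])
print('car',onz('side0',c,[.012]*3))
k=a([(117,125),(117,190),(53,290),(197,283)],(245,80),4);print('key',onz('side0',k,[.135,.083,0,0]))
b=a([(400,115)],(245,80),4)
print('scene',onz('scene0',[(453,238),(350,259),(386,219)],[.135,.012,.012]))
E
```

```text
tube 1 [ 0.3876554 -0.3337177  0.016    ] 0.11326239531772392 89.75332925464791
tube 2 [ 0.45623444 -0.34404668  0.016     ] 0.11336754388389796 96.31514622762295
tube 3 [ 0.5364331  -0.33414855  0.016     ] 0.11432426236541914 91.44742056483376
mat [[ 0.33846114 -0.24416873  0.004     ]
 [ 0.65698478 -0.24427751  0.004     ]
 [ 0.65634798 -0.43201664  0.004     ]
 [ 0.33894897 -0.43233252  0.004     ]]
car [[ 0.41634817  0.12270524  0.012     ]
 [ 0.64209298 -0.14655414  0.012     ]
 [ 0.41071279 -0.13046223  0.012     ]]
key [[0.49364184 0.34424196 0.135     ]
 [0.4835785  0.32405817 0.083     ]
 [0.41442692 0.31599418 0.        ]
 [0.53802299 0.27795838 0.        ]]
scene [[0.49700187 0.35321228 0.135     ]
 [0.6320413  0.11046753 0.012     ]
 [0.4282629  0.12723241 0.012     ]]
```

Call:
{"api": "move_arm", "payload": {"series": [[0.043,-0.0155,-0.0025,0,0,0,0.085],[0.043,-0.0155,-0.0025,0,0,0,0.085],[0.043,-0.0155,-0.0025,0,0,0,0.085],[0.043,-0.0155,-0.0025,0,0,0,0.085],[0.043,-0.0155,-0.0025,0,0,0,0.085],[0.043,-0.0155,-0.0025,0,0,0,0.085],[0.043,-0.0155,-0.0025,0,0,0,0.085],[0.043,-0.0155,-0.0025,0,0,0,0.085]], "grip_force": 25}}

```text
clock: 1.0
eef_pos: [0.4618, -0.3296, 0.2514]
eef_rot: [-0.0, 0.989, 0.147, 0.0]
contact_force: [0.7, -0.8, 0.9]
gripper_width: 0.085
gripper_force: 0.0
```

Call:
{"api": "move_arm", "payload": {"series": [[0,0,0,0,0,-0.145,0.085],[0,0,0,0,0,-0.145,0.085],[0,0,0,0,0,-0.145,0.085],[0,0,0,0,0,-0.145,0.085],[0,0,0,0,0,-0.145,0.085],[0,0,0,0,0,-0.145,0.085],[0,0,0,0,0,-0.145,0.085],[0,0,0,0,0,-0.145,0.085]]}}

```text
clock: 1.8
eef_pos: [0.4605, -0.3311, 0.2511]
eef_rot: [-0.0, 0.745, 0.668, -0.0]
contact_force: [-0.3, -0.1, -0.4]
gripper_width: 0.085
gripper_force: 0.0
```

Call:
{"api": "move_arm", "payload": {"series": [[0,0,0,0,0,-0.114,0.085],[0,0,0,0,0,0,0.085],[0,0,0,0,0,0,0.085]]}}

```text
clock: 2.1
eef_pos: [0.4605, -0.3311, 0.2512]
eef_rot: [-0.0, 0.709, 0.705, 0.0]
contact_force: [-0.1, 0.2, 1.1]
gripper_width: 0.085
gripper_force: 0.0
```

```bash
cat >> h.py <<'E'
def pose():
    s=robot.state(); R=Rq(s['eef_rot']); return np.array(s['eef_pos']),R,s
def go(p,yaw=None,Rt=None):
    "tool-frame shift and turn to bring TCP to p, tool down with tool x at world yaw (deg)"
    P,R,s=pose()
    if Rt is None:
        y=np.radians(yaw); Rt=np.array([[np.cos(y),np.sin(y),0],[np.sin(y),-np.cos(y),0],[0,0,-1]])
    print('t%.1f'%s['clock'],'at',P.round(4),'yaw %.2f'%np.degrees(np.arctan2(R[1,0],R[0,0])),'F',np.round(s['contact_force'],1),'w %.4f'%s['gripper_width'])
    print(' shift tool',(R.T@(np.array(p)-P)).round(4),'shift after turn',(Rt.T@(np.array(p)-P)).round(4),'turn',Ro.from_matrix(R.T@Rt).as_rotvec().round(4))
E
python3 - <<'E'
from h import *
snap('wrist','w1'); go([.46,-.33,.25],90)
E
```

```text
t2.1 at [ 0.4605 -0.3311  0.2512] yaw 89.75 F [-0.1 -0.   0.2] w 0.0851
 shift tool [ 0.0011 -0.0005  0.0012] shift after turn [ 0.0011 -0.0005  0.0012] turn [-0.0001 -0.0002 -0.0044]
```

View pics/w1.png

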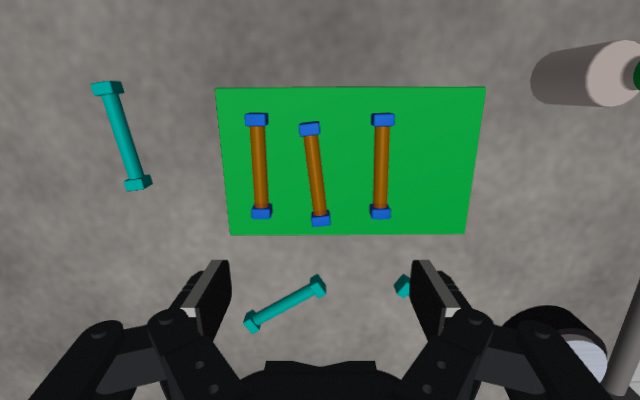

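The wrist view shows three amber tubes, with cap centres T1 (257,119)/(261,212), T2 (310,128)/(320,220) and T3 (383,119)/(380,212). T2 is slightly skewed.

```bash
python3 - <<'E'
from h import *
P=onz('w1',[(257,119),(261,212),(310,128),(320,220),(383,119),(380.5,212)],.02)
for i in range(3):
  p,q=P[2*i],P[2*i+1];d=p-q;print('tube',i+1,(p+q)/2,np.linalg.norm(d),np.degrees(np.arctan2(d[1],d[0])))
  m=(p+q)/2; go([m[0],m[1],.016-.019+.005+.05],np.degrees(np.arctan2(d[1],d[0])))
E
```

```text
tube 1 [ 0.38628103 -0.33417776  0.02      ] 0.11418013278881746 88.71660940449745
t2.1 at [ 0.4605 -0.3311  0.2512] yaw 89.75 F [-0.1 -0.   0.2] w 0.0851
 shift tool [-0.0035 -0.0742  0.1992] shift after turn [-0.0047 -0.0741  0.1992] turn [-0.0001 -0.0002  0.018 ]
tube 2 [ 0.45385159 -0.34500648  0.02      ] 0.11534870211862527 95.51099433140838
t2.1 at [ 0.4605 -0.3311  0.2512] yaw 89.75 F [-0.1 -0.   0.2] w 0.0851
 shift tool [-0.014  -0.0065  0.1992] shift after turn [-0.0132 -0.0079  0.1992] turn [-1.000e-04 -2.000e-04 -1.006e-01]
tube 3 [ 0.53401896 -0.33479322  0.02      ] 0.11420374709495967 91.73770758057196
t2.1 at [ 0.4605 -0.3311  0.2512] yaw 89.75 F [-0.1 -0.   0.2] w 0.0851
 shift tool [-0.0034  0.0736  0.1992] shift after turn [-0.0059  0.0734  0.1992] turn [-0.0001 -0.0002 -0.0348]
```

Call:
{"api": "move_arm", "payload": {"series": [[-0.003,0.037,0,0,0,-0.035,0.05],[-0.003,0.0365,0,0,0,0,0.05],[0,0,0.045,0,0,0,0.05],[0,0,0.045,0,0,0,0.05],[0,0,0.045,0,0,0,0.05],[0,0,0.035,0,0,0,0.05],[0,0,0.02,0,0,0,0.05],[0,0,0,0,0,0,0.05]], "grip_force": 22}}

```text
clock: 2.95
eef_pos: [0.5328, -0.3349, 0.0582]
eef_rot: [-0.003, 0.696, 0.718, -0.0]
contact_force: [-0.4, -0.5, 1.1]
gripper_width: 0.0498
gripper_force: 0.0
```

```bash
python3 - <<'E'
from h import *
snap('wrist','w2'); go([.534,-.3348,.008],91.74)
crop('w2',120,20,400,300,2,'c3')
E
```

```text
t3.0 at [ 0.5337 -0.3356  0.0605] yaw 91.84 F [-0.   0.1 -0.1] w 0.0501
 shift tool [0.0007 0.0004 0.0525] shift after turn [0.0008 0.0003 0.0525] turn [-0.0016 -0.0015  0.0018]
```

View pics/c3.png

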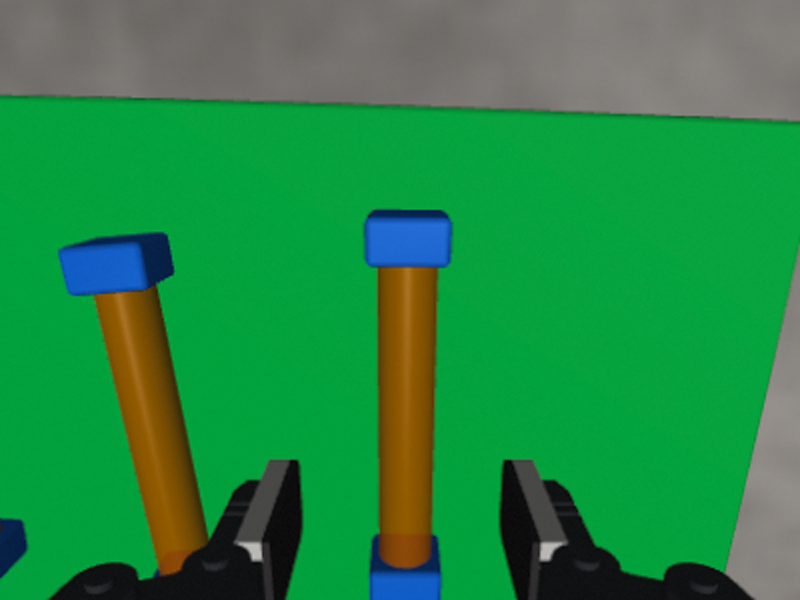

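The tube is centred between the fingers and aligned with them, so I descend and close.

Call:
{"api": "move_arm", "payload": {"series": [[0,0,0.025,0,0,0,0.05],[0,0,0.02,0,0,0,0.05],[0,0,0.006,0,0,0,0.05],[0,0,0,0,0,0,0.05],[0,0,0,0,0,0,0.022],[0,0,0,0,0,0,0.01],[0,0,0,0,0,0,0.01],[0,0,0,0,0,0,0.01]]}}

```text
clock: 3.8
eef_pos: [0.5346, -0.3363, 0.0118]
eef_rot: [0.001, 0.695, 0.719, 0.0]
contact_force: [-1.7, 1.6, 6.3]
gripper_width: 0.0171
gripper_force: 21.9
```

Call:
{"api": "move_arm", "payload": {"series": [[0,0,0,0,0,0,0.01],[0,0,-0.02,0,0,0,0.01],[0,0,0,0,0,0,0.01],[0,0,0,0,0,0,0.01]]}}

```text
clock: 4.2
eef_pos: [0.5343, -0.3361, 0.0308]
eef_rot: [0.001, 0.695, 0.719, 0.0]
contact_force: [-0.6, 0.6, -0.9]
gripper_width: 0.0171
gripper_force: 21.9
```

Call:
{"api": "move_arm", "payload": {"series": [[0,0,-0.02,0,0,0,0.01],[0,0,-0.04,0,0,0,0.01],[0,0,-0.045,0,0,0,0.01],[0,0,-0.045,0,0,0,0.01],[0,0,-0.045,0,0,0,0.01],[0,0,-0.025,0,0,0,0.01],[0.02,-0.004,0,0,0,0,0.01],[0.03,-0.006,0,0,0,0,0.01]]}}

```text
clock: 5.0
eef_pos: [0.5223, -0.2867, 0.2499]
eef_rot: [0.0, 0.696, 0.719, -0.0]
contact_force: [0.8, -0.2, -0.4]
gripper_width: 0.0169
gripper_force: 21.9
```

Call:
{"api": "move_arm", "payload": {"series": [[0.04,-0.008,0,0,0,0,0.01],[0.04,-0.008,0,0,0,0,0.01],[0.04,-0.008,0,0,0,0,0.01],[0.04,-0.008,0,0,0,0,0.01],[0.04,-0.008,0,0,0,0,0.01],[0.04,-0.008,0,0,0,0,0.01],[0.028,-0.006,0,0,0,0,0.01],[0,0,0,0,0,-0.1,0.01]]}}

```text
clock: 5.8
eef_pos: [0.4585, -0.0175, 0.2501]
eef_rot: [-0.0, 0.657, 0.754, 0.0]
contact_force: [-0.3, -0.1, -0.5]
gripper_width: 0.017
gripper_force: 21.9
```

Call:
{"api": "move_arm", "payload": {"series": [[0,0,0,0,0,-0.145,0.01],[0,0,0,0,0,-0.145,0.01],[0,0,0,0,0,-0.145,0.01],[0,0,0,0,0,-0.145,0.01],[0,0,0,0,0,-0.145,0.01],[0,0,0,0,0,-0.145,0.01],[0,0,0,0,0,-0.145,0.01],[0,0,0,0,0,-0.145,0.01]]}}

```text
clock: 6.6
eef_pos: [0.4592, -0.0202, 0.2497]
eef_rot: [-0.0, 0.135, 0.991, 0.0]
contact_force: [1.0, -0.5, -0.6]
gripper_width: 0.0171
gripper_force: 21.9
```

Call:
{"api": "move_arm", "payload": {"series": [[0,0,0,0,0,-0.145,0.01],[0,0,0,0,0,-0.08,0.01],[0,0,0,0,0,0,0.01],[0,0,0,0,0,0,0.01]]}}

```text
clock: 7.0
eef_pos: [0.4593, -0.0203, 0.25]
eef_rot: [-0.0, 0.027, 1.0, 0.0]
contact_force: [0.3, 0.2, -0.5]
gripper_width: 0.017
gripper_force: 21.9
```

```bash
python3 - <<'E'
from h import *
snap('wrist','w3'); go([.46,-.02,.25],180)
E
```

```text
t7.0 at [ 0.4593 -0.0202  0.2501] yaw 176.88 F [-1.3  0.8 -0.7] w 0.0174
 shift tool [-0.0007  0.0003  0.0001] shift after turn [-0.0007  0.0002  0.0001] turn [ 0.0002 -0.0003 -0.0544]
```

View pics/w3.png

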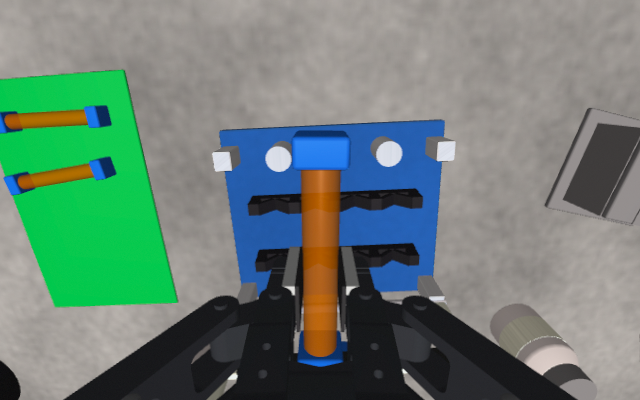

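The wrist view looks down on the carrier. Its front plate corners are at (221,130) and (443,121), and the posts and rails are visible. The gripped tube lies across the middle, with its cap ends at (321,150) and (321,350). The mat tubes are still in place at left. Next I fit the plate edges.

```bash
python3 - <<'E'
from h import *
im=cv2.imread('pics/w3.png').astype(int);b,g,r=im[...,0],im[...,1],im[...,2]
blue=(b>110)&(b>1.5*g)&(b>2.5*r)
print(im[230,290],im[140,240])
def fit(pts):
    pts=np.array(pts,np.float32);l=cv2.fitLine(pts,cv2.DIST_HUBER,0,.01,.01).ravel();return l
top=[(x,np.argmax(blue[105:160,x])+104.5) for x in list(range(228,285))+list(range(355,437))]
lef=[(np.argmax(blue[y,200:280])+199.5,y) for y in list(range(135,150))+list(range(175,190))+list(range(222,245))]
rig=[(480-np.argmax(blue[y,480:380:-1])+.5,y) for y in list(range(166,188))+list(range(215,240))]
L=[fit(p) for p in(top,lef,rig)]
def X(a,b):
    A=np.c_[a[:2],-b[:2]];s=np.linalg.solve(A,b[2:]-a[2:]);return a[2:]+s[0]*a[:2]
c=[X(L[0],L[1]),X(L[0],L[2])];print(c)
P=onz('w3',c,.012);d=P[0]-P[1];print(P,np.linalg.norm(d))
yw=np.arctan2(-d[1],-d[0])-np.pi/2;m=P.mean(0)   # left->right is -y..+y
ex=np.array([np.cos(yw),np.sin(yw),0]);o=m+.127*ex;print('yaw',np.degrees(yw),'origin',o)
# side edges dirs
for k in(1,2):
  q=onz('w3',[L[k][2:]-30*L[k][:2],L[k][2:]+30*L[k][:2]],.012);e=q[1]-q[0];print('side yaw',np.degrees(np.arctan2(e[1],e[0])))
np.savez('car.npz',o=o,yw=yw)
ey=np.array([-ex[1],ex[0],0])
up=np.array([0,0,1])
print('rail end proj',proj('w3',[o+ex*sx*.038+ey*sy*.096+up*.034 for sx in(-1,1) for sy in(-1,1)]))
print('posts proj',proj('w3',[o+ex*-.1+ey*sy*.06+up*.06 for sy in(-1,1)]))
# tube in hand
pp,R,s=pose();print('cap px predicted tube centred', proj('w3',[pp+R@np.array([s*.057,0,-.005]) for s in(1,-1)]))
E
```

```text
[166  89  35] [177  95  37]
[array([218.56908, 130.2312 ], dtype=float32), array([444.32074, 119.57383], dtype=float32)]
[[ 0.41103705 -0.13861613  0.012     ]
 [ 0.41306941  0.12763443  0.012     ]] 0.2662583152386835
yaw -0.43734573564232 origin [ 0.53904953 -0.00646024  0.012     ]
side yaw -0.25107703283130356
side yaw 179.46479459310675
rail end proj [[252.39348032 209.31684974]
 [417.48676633 202.04636654]
 [259.44890614 266.60496495]
 [414.26170484 260.1408944 ]]
posts proj [[275.29421127 159.81678213]
 [392.70006922 154.42539067]]
cap px predicted tube centred [[321.69837376 154.9175174 ]
 [321.32119142 360.16618517]]
```

Call:
{"api": "move_arm", "payload": {"series": [[0,0,0,0,0,-0.047,0.01],[-0.02,0.022,0,0,0,0,0.01],[-0.03,0.032,0,0,0,0,0.01],[-0.031,0.032,0,0,0,0,0.01],[0,0,0.04,0,0,0,0.01],[0,0,0.05,0,0,0,0.01],[0,0,0.04,0,0,0,0.01],[0,0,0.03,0,0,0,0.01]]}}

```text
clock: 7.85
eef_pos: [0.5397, 0.0655, 0.0874]
eef_rot: [-0.001, 0.003, 1.0, 0.0]
contact_force: [0.6, -1.3, -0.1]
gripper_width: 0.0166
gripper_force: 21.9
```

Call:
{"api": "move_arm", "payload": {"series": [[0,0,0,0,0,0,0.01],[0,0,0,0,0,0,0.01]]}}

```text
clock: 8.05
eef_pos: [0.541, 0.0653, 0.0912]
eef_rot: [0.0, 0.003, 1.0, 0.0]
contact_force: [-0.2, -0.1, -0.8]
gripper_width: 0.0167
gripper_force: 21.9
```

```bash
python3 - <<'E'
from h import *
snap('wrist','w4');snap('side','s4');snap('scene','q4'); go([.541,.0655,.04],179.56)
crop('side0',0,0,1,1,1,'x')
a=cv2.imread('pics/w4.png')[60:360,140:500]; b=cv2.imread('pics/q4.png')[150:290,240:400]
cv2.imwrite('pics/m4.png',np.hstack([cv2.resize(a,(440,367)),cv2.resize(b,(360,367))]))
E
```

```text
t8.2 at [0.5417 0.0653 0.0924] yaw 179.70 F [-0.4 -0.3 -0.8] w 0.0171
 shift tool [0.0009 0.0002 0.0524] shift after turn [0.0007 0.0002 0.0524] turn [0.0001 0.003  0.0024]
```

View pics/m4.png

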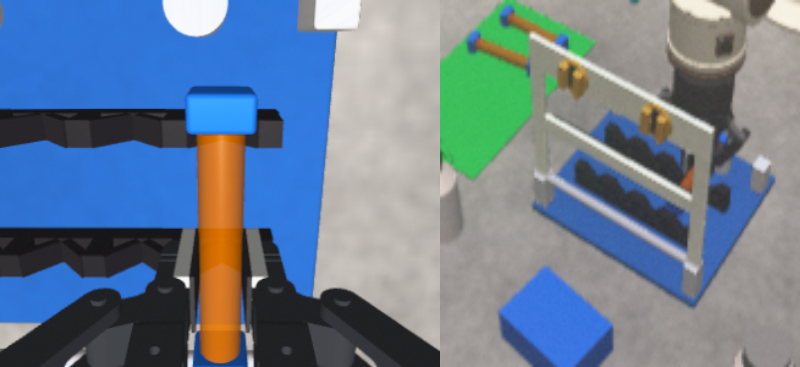

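```bash
python3 - <<'E'
from h import *
c=np.load('car.npz');o=c['o']*[1,1,0];y=float(c['yw']);ex=np.array([np.cos(y),np.sin(y),0]);ey=np.array([-ex[1],ex[0],0]);z=np.array([0,0,1])
im=cv2.imread('pics/w4.png').astype(int);dark=im.max(2)<75
for x in range(140,380,6):
  col=np.where(dark[130:200,x])[0]; print((x,130+col.min(),130+col.max()) if len(col) else x,end=' ')
print()
for sx in(-.045,-.031):
  for g in(-.024,.024,.072): print(sx,g,'bottom',proj('w4',o+ex*sx+ey*g+z*.030).round(1),'rims',proj('w4',[o+ex*sx+ey*(g+s*.016)+z*.046 for s in(-1,1)]).round(1).tolist())
E
```

```text
(140, np.int64(150), np.int64(180)) (146, np.int64(150), np.int64(179)) (152, np.int64(150), np.int64(178)) (158, np.int64(150), np.int64(177)) (164, np.int64(150), np.int64(176)) (170, np.int64(150), np.int64(174)) (176, np.int64(150), np.int64(173)) (182, np.int64(150), np.int64(175)) (188, np.int64(150), np.int64(178)) (194, np.int64(149), np.int64(179)) (200, np.int64(149), np.int64(179)) (206, np.int64(149), np.int64(179)) (212, np.int64(149), np.int64(179)) (218, np.int64(149), np.int64(179)) (224, np.int64(149), np.int64(178)) (230, np.int64(149), np.int64(177)) (236, np.int64(149), np.int64(176)) (242, np.int64(149), np.int64(174)) (248, np.int64(149), np.int64(173)) (254, np.int64(149), np.int64(174)) (260, np.int64(149), np.int64(176)) (266, np.int64(149), np.int64(178)) (272, np.int64(149), np.int64(179)) (278, np.int64(149), np.int64(179)) (284, np.int64(149), np.int64(179)) (290, np.int64(149), np.int64(179)) (296, np.int64(170), np.int64(179)) 302 308 314 320 326 332 338 (344, np.int64(170), np.int64(178)) (350, np.int64(162), np.int64(179)) (356, np.int64(149), np.int64(179)) (362, np.int64(149), np.int64(179)) (368, np.int64(155), np.int64(179)) 374 
-0.045 -0.024 bottom [[173.2 152.3]] rims [[135.2, 157.1], [187.9, 157.0]]
-0.045 0.024 bottom [[247.1 152.3]] rims [[214.5, 157.0], [268.0, 157.0]]
-0.045 0.072 bottom [[321.5 152.4]] rims [[294.8, 157.1], [348.5, 157.2]]
-0.031 -0.024 bottom [[176.2 173.4]] rims [[139.3, 179.6], [190.9, 179.7]]
-0.031 0.024 bottom [[248.6 173.4]] rims [[216.8, 179.7], [269.1, 179.8]]
-0.031 0.072 bottom [[321.4 173.6]] rims [[295.3, 179.8], [347.8, 179.9]]
```

The carrier fit matches the rails to within 1 px. I lower the tube and release it.

Call:
{"api": "move_arm", "payload": {"series": [[0,0,0.025,0,0,0,0.01],[0,0,0.018,0,0,0,0.01],[0,0,0.009,0,0,0,0.01],[0,0,0,0,0,0,0.01],[0,0,0,0,0,0,0.01]]}}

```text
clock: 8.7
eef_pos: [0.5413, 0.0654, 0.0394]
eef_rot: [0.001, 0.002, 1.0, -0.0]
contact_force: [-0.4, -0.2, 0.3]
gripper_width: 0.017
gripper_force: 22.3
```

Call:
{"api": "move_arm", "payload": {"series": [[0,0,0,0,0,0,0.025],[0,0,0,0,0,0,0.032],[0,0,0,0,0,0,0.032],[0,0,-0.02,0,0,0,0.034],[0,0,-0.04,0,0,0,0.034],[0,0,-0.045,0,0,0,0.04],[0,0,-0.045,0,0,0,0.05],[0,0,-0.045,0,0,0,0.05]]}}

```text
clock: 9.5
eef_pos: [0.5403, 0.0653, 0.2355]
eef_rot: [0.0, 0.002, 1.0, 0.0]
contact_force: [1.6, -0.9, -0.5]
gripper_width: 0.0501
gripper_force: 0.0
```

```bash
python3 - <<'E'
from h import *
snap('wrist','w5');go([.42,-.15,.25],90)
crop('w5',100,60,400,300,1.5,'c5')
E
```

```text
t9.6 at [0.5422 0.0653 0.2432] yaw 179.73 F [-1.9 -0.4  9.6] w 0.0502
 shift tool [ 0.1211 -0.2159 -0.0079] shift after turn [-0.2153 -0.1222 -0.0068] turn [0.0073 0.0075 1.566 ]
```

View pics/c5.png

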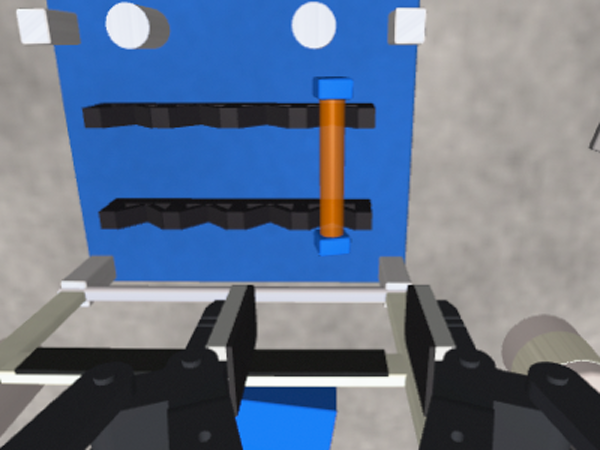

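The tube lies home in groove 4: its caps are outside both rails, at crop (333,88) and (331,242). I go back for the next tube.

Call:
{"api": "move_arm", "payload": {"series": [[0.015,-0.015,0,0,0,0,0.05],[0.02,-0.03,0,0,0,0.1,0.05],[0.02,-0.04,0,0,0,0,0.05],[0.02,-0.045,0,0,0,0,0.05],[0.02,-0.045,0,0,0,0,0.05],[0.02,-0.045,0,0,0,0,0.05],[0.02,-0.045,0,0,0,0,0.05],[0.0,-0.045,0,0,0,0,0.05]]}}

```text
clock: 10.35
eef_pos: [0.3763, -0.2339, 0.2341]
eef_rot: [0.001, 0.053, 0.999, -0.001]
contact_force: [2.0, -1.0, 1.3]
gripper_width: 0.0499
gripper_force: 0.0
```

Call:
{"api": "move_arm", "payload": {"series": [[0,-0.04,0,0,0,0,0.05],[0,-0.02,0,0,0,0.14,0.05],[0,0,0,0,0,0.145,0.05],[0,0,0,0,0,0.145,0.05],[0,0,0,0,0,0.145,0.05],[0,0,0,0,0,0.145,0.05],[0,0,0,0,0,0.145,0.05],[0,0,0,0,0,0.145,0.05]]}}

```text
clock: 11.15
eef_pos: [0.372, -0.2923, 0.2334]
eef_rot: [0.0, 0.532, 0.847, -0.0]
contact_force: [-0.1, -0.1, -0.5]
gripper_width: 0.0502
gripper_force: 0.0
```

Call:
{"api": "move_arm", "payload": {"series": [[0,0,0,0,0,0.145,0.05],[0,0,0,0,0,0.145,0.05],[0,0,0,0,0,0.08,0.05],[0,0,0,0,0,0,0.05],[0,0,0,0,0,0,0.05]]}}

```text
clock: 11.65
eef_pos: [0.372, -0.2923, 0.2334]
eef_rot: [0.0, 0.675, 0.738, -0.0]
contact_force: [0.8, 0.6, -0.1]
gripper_width: 0.0498
gripper_force: 0.0
```

```bash
cat >> h.py <<'E'
def caps(fn,z=.02):
    im=cv2.imread('pics/'+fn+'.png').astype(int);b,g,r=im[...,0],im[...,1],im[...,2]
    m=((b>100)&(b>1.4*g)&(b>2*r)).astype(np.uint8)
    n,_,st,ce=cv2.connectedComponentsWithStats(m)
    k=[i for i in range(1,n) if 60<st[i,4]<4000]
    for i in k:
        print(i,st[i].tolist(),ce[i].round(1),onz(fn,[ce[i]],z)[0].round(4))
    return ce
E
python3 - <<'E'
from h import *
snap('wrist','w6');caps('w6');go([.454,-.345,.06],95.5)
E
```

```text
2 [324, 151, 21, 13, 247] [334. 157.] [ 0.3859 -0.2781  0.02  ]
3 [377, 166, 21, 12, 243] [386.8 171.4] [ 0.4482 -0.2893  0.02  ]
4 [315, 243, 19, 11, 184] [323.8 248.2] [ 0.3851 -0.3936  0.02  ]
t11.7 at [ 0.372  -0.2922  0.2333] yaw 95.07 F [-0.  -0.1  0.2] w 0.0501
 shift tool [-0.0598  0.077   0.1733] shift after turn [-0.0604  0.0765  0.1733] turn [ 0.     -0.     -0.0074]
```

Call:
{"api": "move_arm", "payload": {"series": [[0,0,0,0,0,0.1,0.05],[-0.0215,0.007,0,0,0,0,0.05],[-0.0215,0.007,0,0,0,0,0.05],[0,0,0.045,0,0,0,0.05],[0,0,0.045,0,0,0,0.05],[0,0,0.045,0,0,0,0.05],[0,0,0.037,0,0,0,0.05],[0,0,0,0,0,0,0.05]]}}

```text
clock: 12.5
eef_pos: [0.3837, -0.3335, 0.0571]
eef_rot: [-0.004, 0.711, 0.703, 0.0]
contact_force: [-0.7, -0.5, 0.5]
gripper_width: 0.05
gripper_force: 0.0
```

Call:
{"api": "move_arm", "payload": {"series": [[0,0,0,0,0,0,0.05]]}}

```text
clock: 12.6
eef_pos: [0.3856, -0.3357, 0.0623]
eef_rot: [-0.0, 0.712, 0.703, 0.0]
contact_force: [0.5, -0.7, 1.2]
gripper_width: 0.0499
gripper_force: 0.0
```

```bash
python3 - <<'E'
from h import *
snap('wrist','w7');caps('w7');go([.3855,-.3355,.0105],89.3)
P,R,s=pose();print(proj('w7',[[.3855,-.3355+s*.057,.02] for s in(1,-1)]))
E
```

```text
1 [300, 124, 42, 25, 1015] [320.6 136.2] [ 0.3861 -0.2779  0.02  ]
2 [408, 141, 41, 28, 962] [428.  154.4] [ 0.449  -0.2891  0.02  ]
3 [304, 299, 35, 17, 587] [321. 307.] [ 0.385  -0.3949  0.02  ]
t12.7 at [ 0.3861 -0.3362  0.0633] yaw 89.25 F [-0.4 -0.  -0.4] w 0.0498
 shift tool [ 0.0008 -0.0007  0.0528] shift after turn [ 0.0007 -0.0006  0.0528] turn [ 0.0013  0.0015 -0.001 ]
[[319.57831839 137.33485934]
 [321.73881729 304.07089825]]
```

Call:
{"api": "move_arm", "payload": {"series": [[0,0,0.025,0,0,0,0.05],[0,0,0.02,0,0,0,0.05],[0,0,0.007,0,0,0,0.05],[0,0,0,0,0,0,0.05],[0,0,0,0,0,0,0.022],[0,0,0,0,0,0,0.01],[0,0,0,0,0,0,0.01],[0,0,0,0,0,0,0.01]]}}

```text
clock: 13.45
eef_pos: [0.386, -0.336, 0.0106]
eef_rot: [0.001, 0.712, 0.702, -0.0]
contact_force: [-0.4, 1.1, 9.0]
gripper_width: 0.0168
gripper_force: 22.0
```

Call:
{"api": "move_arm", "payload": {"series": [[0,0,0,0,0,0,0.01],[0,0,-0.015,0,0,0,0.01],[0,0,-0.03,0,0,0,0.01],[0,0,-0.045,0,0,0,0.01],[0,0,-0.045,0,0,0,0.01],[0,0,-0.03,0,0,0,0.01],[0,0,-0.025,0,0,0,0.01],[0,0,0,0,0,0,0.01]]}}

```text
clock: 14.25
eef_pos: [0.3862, -0.3363, 0.2035]
eef_rot: [0.003, 0.712, 0.702, -0.0]
contact_force: [0.6, -1.0, -2.5]
gripper_width: 0.0173
gripper_force: 21.9
```

Call:
{"api": "move_arm", "payload": {"series": [[0.02,0.005,0,0,0,0,0.01],[0.04,0.01,0,0,0,0,0.01],[0.045,0.012,0,0,0,0,0.01],[0.045,0.012,0,0,0,0,0.01],[0.045,0.012,0,0,0,0,0.01],[0.045,0.012,0,0,0,0,0.01],[0.02,0.004,0,0,0,0,0.01],[0,0,0,0,0,-0.1,0.01]]}}

```text
clock: 15.05
eef_pos: [0.4563, -0.0737, 0.1992]
eef_rot: [-0.0, 0.675, 0.738, 0.0]
contact_force: [-0.2, -0.5, -0.7]
gripper_width: 0.0169
gripper_force: 21.9
```

Call:
{"api": "move_arm", "payload": {"series": [[0,0,0,0,0,-0.145,0.01],[0,0,0,0,0,-0.145,0.01],[0,0,0,0,0,-0.145,0.01],[0,0,0,0,0,-0.145,0.01],[0,0,0,0,0,-0.145,0.01],[0,0,0,0,0,-0.145,0.01],[0,0,0,0,0,-0.145,0.01],[0,0,0,0,0,-0.145,0.01]]}}

```text
clock: 15.85
eef_pos: [0.4559, -0.0763, 0.199]
eef_rot: [-0.0, 0.159, 0.987, 0.0]
contact_force: [-0.6, -0.4, 0.1]
gripper_width: 0.017
gripper_force: 21.9
```

Call:
{"api": "move_arm", "payload": {"series": [[0,0,0,0,0,-0.145,0.01],[0,0,0,0,0,-0.145,0.01],[0,0,0,0,0,-0.03,0.01],[0,0,0,0,0,0,0.01],[0,0,0,0,0,0,0.01]]}}

```text
clock: 16.35
eef_pos: [0.456, -0.0764, 0.1992]
eef_rot: [-0.0, 0.004, 1.0, 0.0]
contact_force: [0.6, 0.3, -0.4]
gripper_width: 0.0171
gripper_force: 21.9
```

```bash
python3 - <<'E'
from h import *
go([.5385,-.0785,.09],179.56)
E
```

```text
t16.4 at [ 0.456  -0.0764  0.1992] yaw 179.53 F [ 0.6  0.3 -0.4] w 0.0171
 shift tool [-0.0825 -0.0015  0.1092] shift after turn [-0.0825 -0.0015  0.1092] turn [ 0.0001 -0.0002 -0.0006]
```

Call:
{"api": "move_arm", "payload": {"series": [[-0.02,-0.0015,0,0,0,0,0.01],[-0.035,0,0,0,0,0,0.01],[-0.0275,0,0.01,0,0,0,0.01],[0,0,0.04,0,0,0,0.01],[0,0,0.035,0,0,0,0.01],[0,0,0.024,0,0,0,0.01],[0,0,0,0,0,0,0.01],[0,0,0,0,0,0,0.01]]}}

```text
clock: 17.15
eef_pos: [0.5388, -0.0783, 0.0911]
eef_rot: [0.0, 0.003, 1.0, 0.0]
contact_force: [0.5, -0.6, -0.2]
gripper_width: 0.017
gripper_force: 21.8
```

```bash
python3 - <<'E'
from h import *
go([.5385,-.0785,.0395],179.56)
E
```

```text
t17.1 at [ 0.5388 -0.0783  0.0911] yaw 179.64 F [ 0.5 -0.6 -0.2] w 0.0170
 shift tool [ 0.0003 -0.0002  0.0516] shift after turn [ 0.0003 -0.0002  0.0516] turn [0.0001 0.0001 0.0015]
```

Then lower, release and retreat towards the mat, past tube 2.

Call:
{"api": "move_arm", "payload": {"series": [[0,0,0.025,0,0,0,0.01],[0,0,0.018,0,0,0,0.01],[0,0,0.0085,0,0,0,0.01],[0,0,0,0,0,0,0.01],[0,0,0,0,0,0,0.01]]}}

```text
clock: 17.65
eef_pos: [0.5393, -0.0785, 0.0403]
eef_rot: [0.001, 0.003, 1.0, -0.0]
contact_force: [-0.3, 0.4, -0.4]
gripper_width: 0.0171
gripper_force: 21.9
```

Call:
{"api": "move_arm", "payload": {"series": [[0,0,0,0,0,0,0.025],[0,0,0,0,0,0,0.032],[0,0,0,0,0,0,0.032],[0,0,-0.02,0,0,0,0.034],[0,0,-0.04,0,0,0,0.034],[0,0,-0.045,0,0,0,0.04],[0,0,-0.045,0,0,0,0.05],[0,0,-0.02,0,0,0,0.05]]}}

```text
clock: 18.45
eef_pos: [0.5394, -0.0785, 0.2134]
eef_rot: [0.002, 0.002, 1.0, -0.001]
contact_force: [-0.1, -0.0, -0.6]
gripper_width: 0.0501
gripper_force: 0.0
```

Call:
{"api": "move_arm", "payload": {"series": [[0.015,-0.02,0,0,0,0,0.05],[0.015,-0.04,0,0,0,0,0.05],[0.015,-0.045,0,0,0,0,0.05],[0.015,-0.045,0,0,0,0,0.05],[0.015,-0.045,0,0,0,0,0.05],[0.01,-0.04,0,0,0,0,0.05],[0,-0.01,0,0,0,0,0.05],[0,0,0,0,0,0.1,0.05]]}}

```text
clock: 19.25
eef_pos: [0.4519, -0.3245, 0.2087]
eef_rot: [-0.0, 0.054, 0.999, 0.0]
contact_force: [0.3, 0.4, 0.2]
gripper_width: 0.0499
gripper_force: 0.0
```

Call:
{"api": "move_arm", "payload": {"series": [[0,0,0,0,0,0.145,0.05],[0,0,0,0,0,0.145,0.05],[0,0,0,0,0,0.145,0.05],[0,0,0,0,0,0.145,0.05],[0,0,0,0,0,0.145,0.05],[0,0,0,0,0,0.145,0.05],[0,0,0,0,0,0.145,0.05],[0,0,0,0,0,0.145,0.05]]}}

```text
clock: 20.05
eef_pos: [0.4527, -0.3224, 0.209]
eef_rot: [0.0, 0.593, 0.805, 0.0]
contact_force: [0.3, 0.7, -0.6]
gripper_width: 0.0499
gripper_force: 0.0
```

Call:
{"api": "move_arm", "payload": {"series": [[0,0,0,0,0,0.145,0.05],[0,0,0,0,0,0.07,0.05],[0,0,0,0,0,0,0.05],[0,0,0,0,0,0,0.05]]}}

```text
clock: 20.45
eef_pos: [0.4526, -0.3226, 0.2089]
eef_rot: [0.0, 0.673, 0.739, 0.0]
contact_force: [-0.3, 0.2, -0.4]
gripper_width: 0.0501
gripper_force: 0.0
```

```bash
python3 - <<'E'
from h import *
snap('wrist','w8');snap('side','s8');caps('w8');go([.454,-.345,.06],95.5)
E
```

```text
1 [486, 0, 53, 7, 171] [516.8   2.4] [ 0.6182 -0.1432  0.02  ]
2 [308, 135, 23, 14, 301] [318.7 141.4] [ 0.4473 -0.2889  0.02  ]
3 [311, 237, 20, 11, 218] [320.6 242. ] [ 0.4602 -0.4037  0.02  ]
t20.6 at [ 0.4525 -0.3227  0.2088] yaw 95.33 F [-1.1  0.1  0.5] w 0.0497
 shift tool [-0.0224 -0.0006  0.1488] shift after turn [-0.0223 -0.0006  0.1488] turn [ 0.0001 -0.0002 -0.0029]
```

Call:
{"api": "move_arm", "payload": {"series": [[-0.0235,-0.001,0,0,0,-0.017,0.05],[0,0,0.035,0,0,0,0.05],[0,0,0.045,0,0,0,0.05],[0,0,0.045,0,0,0,0.05],[0,0,0.025,0,0,0,0.05],[0,0,0,0,0,0,0.05],[0,0,0,0,0,0,0.05]]}}

```text
clock: 21.25
eef_pos: [0.4538, -0.3466, 0.0597]
eef_rot: [0.0, 0.668, 0.744, 0.0]
contact_force: [-0.2, -0.6, -0.1]
gripper_width: 0.0503
gripper_force: 0.0
```

```bash
python3 - <<'E'
from h import *
snap('wrist','w9');caps('w9');go([.4538,-.346,.0105],96.3)
E
```

```text
1 [300, 124, 43, 25, 1055] [321. 136.] [ 0.4474 -0.2886  0.02  ]
2 [304, 301, 36, 18, 617] [321.3 309.4] [ 0.4605 -0.4054  0.02  ]
t21.3 at [ 0.4542 -0.3469  0.0605] yaw 96.22 F [-0.1  0.4  0.1] w 0.0498
 shift tool [ 0.0011 -0.0003  0.05  ] shift after turn [ 0.001  -0.0003  0.05  ] turn [ 0.0012  0.0014 -0.0014]
```

Call:
{"api": "move_arm", "payload": {"series": [[0,0,0.025,0,0,0,0.05],[0,0,0.018,0,0,0,0.05],[0,0,0.007,0,0,0,0.05],[0,0,0,0,0,0,0.05],[0,0,0,0,0,0,0.022],[0,0,0,0,0,0,0.01],[0,0,0,0,0,0,0.01],[0,0,0,0,0,0,0.01]]}}

```text
clock: 22.1
eef_pos: [0.454, -0.3468, 0.0101]
eef_rot: [0.001, 0.668, 0.744, -0.0]
contact_force: [-0.3, 0.5, 6.4]
gripper_width: 0.0167
gripper_force: 22.0
```

Call:
{"api": "move_arm", "payload": {"series": [[0,0,0,0,0,0,0.01],[0,0,-0.015,0,0,0,0.01],[0,0,-0.03,0,0,0,0.01],[0,0,-0.045,0,0,0,0.01],[0,0,-0.045,0,0,0,0.01],[0,0,-0.03,0,0,0,0.01],[0,0,-0.025,0,0,0,0.01],[0.02,0.0,0,0,0,0,0.01]]}}

```text
clock: 22.9
eef_pos: [0.4521, -0.3283, 0.2038]
eef_rot: [0.003, 0.668, 0.744, -0.0]
contact_force: [0.6, 0.3, -0.9]
gripper_width: 0.0167
gripper_force: 21.8
```

Call:
{"api": "move_arm", "payload": {"series": [[0.041,0.005,0,0,0,0,0.01],[0.045,0.005,0,0,0,0,0.01],[0.045,0.005,0,0,0,0,0.01],[0.045,0.005,0,0,0,0,0.01],[0.045,0.005,0,0,0,0,0.01],[0.045,0.005,0,0,0,0,0.01],[0.045,0.005,0,0,0,0,0.01],[0.03,0.005,0,0,0,0,0.01]]}}

```text
clock: 23.7
eef_pos: [0.4538, 0.0194, 0.2004]
eef_rot: [0.001, 0.667, 0.745, 0.001]
contact_force: [1.2, -0.0, -1.2]
gripper_width: 0.017
gripper_force: 21.8
```

Call:
{"api": "move_arm", "payload": {"series": [[0,0,0,0,0,-0.145,0.01],[0,0,0,0,0,-0.145,0.01],[0,0,0,0,0,-0.145,0.01],[0,0,0,0,0,-0.145,0.01],[0,0,0,0,0,-0.145,0.01],[0,0,0,0,0,-0.145,0.01],[0,0,0,0,0,-0.145,0.01],[0,0,0,0,0,-0.145,0.01]]}}

```text
clock: 24.5
eef_pos: [0.4543, 0.0169, 0.2002]
eef_rot: [0.001, 0.148, 0.989, 0.0]
contact_force: [-0.2, -0.2, -1.2]
gripper_width: 0.0166
gripper_force: 21.8
```

Call:
{"api": "move_arm", "payload": {"series": [[0,0,0,0,0,-0.145,0.01],[0,0,0,0,0,-0.145,0.01],[0,0,0,0,0,-0.005,0.01],[0,0,0,0,0,0,0.01],[0,0,0,0,0,0,0.01]]}}

```text
clock: 25.0
eef_pos: [0.4544, 0.0168, 0.1993]
eef_rot: [0.0, 0.006, 1.0, 0.0]
contact_force: [-0.2, -0.0, -0.9]
gripper_width: 0.0171
gripper_force: 21.8
```

```bash
python3 - <<'E'
from h import *
go([.5392,.0175,.09],179.56)
E
```

```text
t25.0 at [0.4544 0.0168 0.1993] yaw 179.35 F [-0.2 -0.  -0.9] w 0.0171
 shift tool [-0.0848  0.0016  0.1093] shift after turn [-0.0848  0.0013  0.1093] turn [ 0.      0.0004 -0.0037]
```

Call:
{"api": "move_arm", "payload": {"series": [[-0.02,0.0013,0,0,0,-0.004,0.01],[-0.035,0,0,0,0,0,0.01],[-0.03,0,0.01,0,0,0,0.01],[0,0,0.04,0,0,0,0.01],[0,0,0.035,0,0,0,0.01],[0,0,0.024,0,0,0,0.01],[0,0,0,0,0,0,0.01],[0,0,0,0,0,0,0.01]]}}

```text
clock: 25.8
eef_pos: [0.5397, 0.0177, 0.0907]
eef_rot: [0.0, 0.003, 1.0, 0.0]
contact_force: [0.2, -0.2, -0.2]
gripper_width: 0.0168
gripper_force: 21.8
```

```bash
python3 - <<'E'
from h import *
go([.5392,.0175,.0395],179.56)
E
```

```text
t25.8 at [0.5397 0.0177 0.0907] yaw 179.70 F [ 0.2 -0.2 -0.2] w 0.0168
 shift tool [ 0.0005 -0.0002  0.0512] shift after turn [ 0.0005 -0.0002  0.0512] turn [0.0001 0.0002 0.0025]
```

Call:
{"api": "move_arm", "payload": {"series": [[0,0,0.025,0,0,0,0.01],[0,0,0.018,0,0,0,0.01],[0,0,0.0085,0,0,0,0.01],[0,0,0,0,0,0,0.01],[0,0,0,0,0,0,0.01]]}}

```text
clock: 26.3
eef_pos: [0.5402, 0.0177, 0.0398]
eef_rot: [0.001, 0.002, 1.0, -0.0]
contact_force: [0.5, 0.5, 0.2]
gripper_width: 0.0171
gripper_force: 21.8
```

Call:
{"api": "move_arm", "payload": {"series": [[0,0,0,0,0,0,0.025],[0,0,0,0,0,0,0.03],[0,0,0,0,0,0,0.03],[0,0,-0.02,0,0,0,0.03],[0,0,-0.04,0,0,0,0.03],[0,0,-0.045,0,0,0,0.03],[0,0,-0.045,0,0,0,0.03],[0,0,-0.04,0,0,0,0.03]]}}

```text
clock: 27.1
eef_pos: [0.5393, 0.0178, 0.231]
eef_rot: [0.001, 0.002, 1.0, -0.0]
contact_force: [1.2, -0.3, 0.1]
gripper_width: 0.0299
gripper_force: 0.0
```

Call:
{"api": "move_arm", "payload": {"series": [[0.02,0,-0.02,0,0,0,0.0],[0.04,0,-0.02,0,0,0,0.0],[0.04,0,0,0,0,0,0.0],[0.03,0,0,0,0,0,0.0],[0,0,0,0,0,0,0.0],[0,0,0,0,0,0,0.0]]}}

```text
clock: 27.7
eef_pos: [0.4094, 0.0182, 0.269]
eef_rot: [0.001, 0.002, 1.0, -0.0]
contact_force: [-0.3, 0.9, -1.6]
gripper_width: 0.0001
gripper_force: 0.0
```

```bash
python3 - <<'E'
from h import *
snap('wrist','w10');snap('side','s10');snap('scene','q10');go([.45,-.0065,.25],179.56)
a=cv2.imread('pics/w10.png'); b=cv2.imread('pics/s10.png')[80:240,245:405];c=cv2.imread('pics/q10.png')[150:270,270:390]
cv2.imwrite('pics/m10.png',np.vstack([a[:300],np.hstack([cv2.resize(b,(300,300)),cv2.resize(c,(300,300)),np.zeros((300,40,3),np.uint8)])]))
E
```

```text
t27.9 at [0.41   0.0182 0.2682] yaw 179.79 F [ 0.3 -0.4  0. ] w 0.0003
 shift tool [-0.0401 -0.0245  0.0182] shift after turn [-0.0402 -0.0244  0.0182] turn [ 0.0002 -0.0004  0.0039]
```

View pics/m10.png

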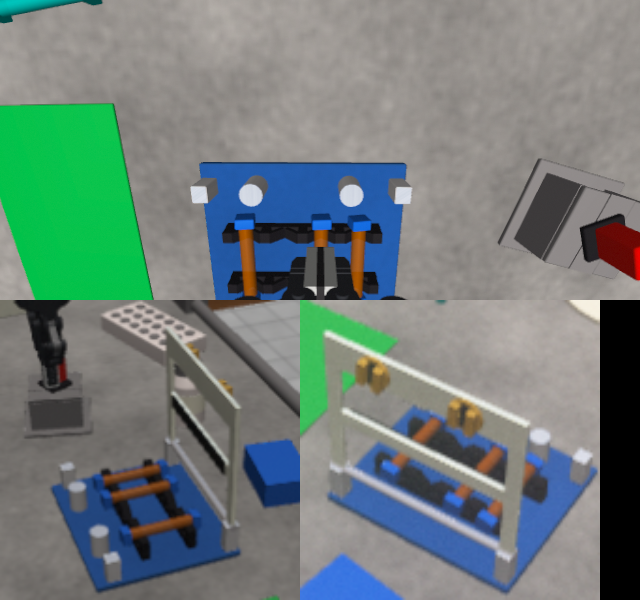

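All three tubes lie home in grooves 1, 3 and 4. The key stands in its stand at about (615,235). The frame is still open, with bar corners at (325,332) and (527,423) in the bottom-right panel. Next I work out the frame angle and the push path.

```bash
python3 - <<'E'
from h import *
from scipy.optimize import least_squares
c=np.load('car.npz');o=c['o']*[1,1,0];y=float(c['yw']);ex=np.array([np.cos(y),np.sin(y),0]);ey=np.array([-ex[1],ex[0],0]);z=np.array([0,0,1])
obs=np.array([[270+25*.4,150+32*.4],[270+227*.4,150+123*.4]])
def pt(a,r,yy,n=.004): return o+ex*.092+z*.0595+ey*yy+r*(-np.cos(a)*ex+np.sin(a)*z)+n*(np.sin(a)*ex+np.cos(a)*z)
r=least_squares(lambda p:(proj('q10',[pt(p[0],.212,-.132,0),pt(p[0],.212,.132,0)])-obs).ravel(),[1.6]);print('angle',r.x,r.fun)
obs2=np.array([[245+168*160/300,80+33*160/300],[245+240*160/300,80+106*160/300]])
r2=least_squares(lambda p:(proj('s10',[pt(p[0],.212,.132,0),pt(p[0],.212,-.132,0)])-obs2).ravel(),[1.6]);print('angle',r2.x,r2.fun)
for a in (1.8,1.7,1.6,1.5,1.3,1.1,.9,.7,.5,.3,.15,.05,0): print(a,(pt(a,.19,0)+[.011,0,0]).round(4))
P,R,s=pose();print(s['qpos'])
E
```

```text
angle [1.55200914] [-1.03464957 -0.9421002   0.01962789 -0.21189877]
angle [1.56663881] [-0.21907436 -3.50679928 -0.19170909  0.77143172]
1.8 [ 0.6891 -0.0075  0.2436]
1.7 [ 0.6705 -0.0074  0.2474]
1.6 [ 0.6516 -0.0072  0.2493]
1.5 [ 0.6326 -0.0071  0.2493]
1.3 [ 0.5951 -0.0068  0.2436]
1.1 [ 0.5594 -0.0065  0.2306]
0.9 [ 0.5271 -0.0063  0.2108]
0.7 [ 0.4993 -0.0061  0.185 ]
0.5 [ 0.4772 -0.0059  0.1541]
0.3 [ 0.4617 -0.0058  0.1195]
0.15 [ 0.4548 -0.0057  0.0918]
0.05 [ 0.4525 -0.0057  0.073 ]
0 [ 0.4521 -0.0057  0.0635]
[-1.44019515e-01 -2.10479534e-01  1.71438984e+00  1.08906143e-04
  1.63809310e+00 -1.71105654e+00]
```

Call:
{"api": "move_arm", "payload": {"series": [[0,-0.005,-0.04,0,0,0,0],[0,-0.01,-0.045,0,0,0,0],[0,-0.01,-0.04,0,0,0,0],[-0.03,0,0,0,0,0,0],[-0.045,0,0,0,0,0,0],[-0.045,0,0,0,0,0,0],[-0.045,0,0,0,0,0,0],[-0.045,0,0,0,0,0,0]]}}

```text
clock: 28.65
eef_pos: [0.6218, -0.0076, 0.3921]
eef_rot: [-0.001, 0.002, 1.0, 0.0]
contact_force: [-0.1, -1.2, 1.5]
gripper_width: 0.0001
gripper_force: 0.0
```

Call:
{"api": "move_arm", "payload": {"series": [[-0.045,0,0,0,0,0,0],[-0.025,0,0,0,0,0,0],[0,0,0,0,0,0,0],[0,0,0,0,0,0,0]]}}

```text
clock: 29.05
eef_pos: [0.6901, -0.0079, 0.3915]
eef_rot: [-0.001, 0.002, 1.0, 0.0]
contact_force: [-0.8, 0.1, 0.8]
gripper_width: 0.0002
gripper_force: 0.0
```

```bash
python3 - <<'E'
from h import *
go([.685,-.0072,.25],179.56)
E
```

```text
t29.1 at [ 0.6901 -0.0079  0.3915] yaw 179.79 F [-0.8  0.1  0.8] w 0.0002
 shift tool [0.0048 0.0006 0.1415] shift after turn [0.0051 0.0006 0.1415] turn [ 0.0003 -0.0024  0.004 ]
```

Call:
{"api": "move_arm", "payload": {"series": [[0,0,0.03,0,0,0,0],[0,0,0.045,0,0,0,0],[0,0,0.04,0,0,0,0],[0,0,0.027,0,0,0,0],[0.015,0,0,0,0,0,0],[0.015,0,0,0,0,0,0],[0.015,0,0,0,0,0,0],[0.012,0,0,0,0,0,0]]}}

```text
clock: 29.85
eef_pos: [0.6311, -0.0075, 0.252]
eef_rot: [0.001, 0.002, 1.0, -0.0]
contact_force: [3.7, 0.7, -1.3]
gripper_width: -0.0002
gripper_force: 1.7
```

```bash
python3 - <<'E'
from h import *
go([.595,-.0068,.2436],179.56)
E
```

```text
t29.9 at [ 0.6311 -0.0075  0.252 ] yaw 179.78 F [ 3.7  0.7 -1.3] w -0.0002
 shift tool [0.0361 0.0006 0.0084] shift after turn [0.0361 0.0005 0.0084] turn [-0.      0.0016  0.0039]
```

Call:
{"api": "move_arm", "payload": {"series": [[0.012,0,0.003,0,0,0,0],[0.012,0,0.0025,0,0,0,0],[0.012,0,0.003,0,0,0,0],[0.012,0,0.004,0,0,0,0],[0.012,0,0.0043,0,0,0,0],[0.012,0,0.0047,0,0,0,0],[0.011,0,0.006,0,0,0,0],[0.011,0,0.0065,0,0,0,0]]}}

```text
clock: 30.65
eef_pos: [0.5374, -0.0071, 0.2181]
eef_rot: [0.001, 0.002, 1.0, -0.0]
contact_force: [1.9, 1.9, 0.4]
gripper_width: -0.0002
gripper_force: 1.2
```

```bash
python3 - <<'E'
from h import *
go([.4993,-.0061,.185],179.56);snap('side','s11');snap('scene','q11')
E
```

```text
t30.6 at [ 0.5374 -0.0071  0.2181] yaw 179.78 F [1.9 1.9 0.4] w -0.0002
 shift tool [0.0382 0.0009 0.033 ] shift after turn [0.0381 0.0007 0.0331] turn [-0.0001  0.0023  0.0039]
```

Call:
{"api": "move_arm", "payload": {"series": [[0.01,0,0.0073,0,0,0,0],[0.01,0,0.008,0,0,0,0],[0.0095,0,0.0088,0,0,0,0],[0.0085,0,0.009,0,0,0,0],[0.008,0,0.0098,0,0,0,0],[0.0075,0,0.0103,0,0,0,0],[0.0067,0,0.0108,0,0,0,0],[0.006,0,0.011,0,0,0,0]]}}

```text
clock: 31.55
eef_pos: [0.4719, -0.007, 0.1422]
eef_rot: [0.0, 0.002, 1.0, -0.0]
contact_force: [0.7, 0.1, 2.1]
gripper_width: -0.0003
gripper_force: 0.8
```

```bash
python3 - <<'E'
from h import *
go([.4525,-.0057,.073],179.56);snap('side','s12')
cv2.imwrite('pics/m12.png',np.hstack([cv2.imread('pics/s11.png')[80:240,245:405],cv2.imread('pics/s12.png')[80:240,245:405]]).repeat(2,0).repeat(2,1))
E
```

```text
t31.6 at [ 0.4719 -0.007   0.1422] yaw 179.78 F [0.7 0.1 2.1] w -0.0003
 shift tool [0.0195 0.0012 0.0691] shift after turn [0.0194 0.0012 0.0692] turn [-0.      0.0009  0.0039]
```

View pics/m12.png

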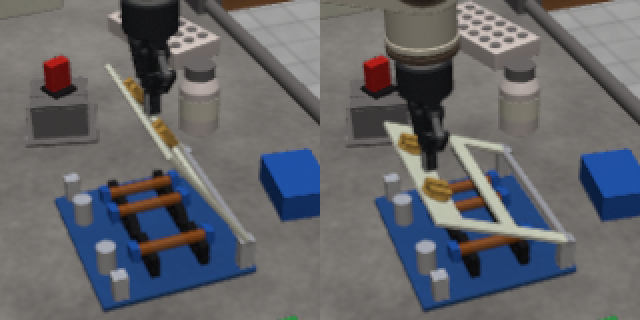

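The frame is following the fingers down well and the tubes are undisturbed.

Call:
{"api": "move_arm", "payload": {"series": [[0.005,0,0.011,0,0,0,0],[0.004,0,0.011,0,0,0,0],[0.003,0,0.011,0,0,0,0],[0.003,0,0.011,0,0,0,0],[0.002,0,0.011,0,0,0,0],[0.001,0,0.01,0,0,0,0],[0.001,0,0.006,0,0,0,0],[0,0,0.004,0,0,0,0]]}}

```text
clock: 32.4
eef_pos: [0.4529, -0.0069, 0.0667]
eef_rot: [-0.0, 0.002, 1.0, 0.0]
contact_force: [-1.3, 0.5, 1.0]
gripper_width: 0.0002
gripper_force: 0.6
```

Call:
{"api": "move_arm", "payload": {"series": [[0,0,0.003,0,0,0,0],[0,0,0.002,0,0,0,0],[0,0,0,0,0,0,0],[0,0,0,0,0,0,0]]}}

```text
clock: 32.8
eef_pos: [0.4532, -0.0069, 0.0633]
eef_rot: [0.0, 0.002, 1.0, -0.0]
contact_force: [-9.4, 1.5, 19.6]
gripper_width: -0.0
gripper_force: 9.6
```

The fingers met the hard stop at 20 N with the TCP at the closed height. I lift off and look at the screw slots.

Call:
{"api": "move_arm", "payload": {"series": [[0,0,-0.02,0,0,0,0],[0,0,-0.04,0,0,0,0],[0,0,-0.045,0,0,0,0],[0,0,-0.03,0,0,0,0],[0,0,0,0,0,0,0],[0,0,0,0,0,0,0]]}}

```text
clock: 33.4
eef_pos: [0.4533, -0.007, 0.1975]
eef_rot: [0.001, 0.002, 1.0, -0.0]
contact_force: [0.8, 0.1, -0.2]
gripper_width: -0.0002
gripper_force: 0.0
```

```bash
python3 - <<'E'
from h import *
c=np.load('car.npz');o=c['o']*[1,1,0];y=float(c['yw']);ex=np.array([np.cos(y),np.sin(y),0]);ey=np.array([-ex[1],ex[0],0]);z=np.array([0,0,1])
snap('wrist','w13');snap('scene','q13');go([.49,.34,.25],179.56)
print(proj('w13',[o-.098*ex+s*.06*ey+z*.08 for s in(-1,1)]))
a=cv2.imread('pics/w13.png');b=cv2.imread('pics/q13.png')[210:300,400:490]
cv2.imwrite('pics/m13.png',np.hstack([cv2.resize(a[100:300,180:460],(560,400)),cv2.resize(b,(240,240)).repeat(1,0) if 0 else cv2.copyMakeBorder(cv2.resize(b,(240,240)),0,160,0,0,0)]))
E
```

```text
t33.5 at [ 0.4527 -0.0069  0.1963] yaw 179.78 F [ 0.1 -0.4  0.7] w 0.0001
 shift tool [-0.0359  0.347  -0.0537] shift after turn [-0.0346  0.3472 -0.0537] turn [ 0.0004 -0.0015  0.0039]
[[251.50703987 180.32301712]
 [392.97201817 180.90551025]]
```

View pics/m13.png

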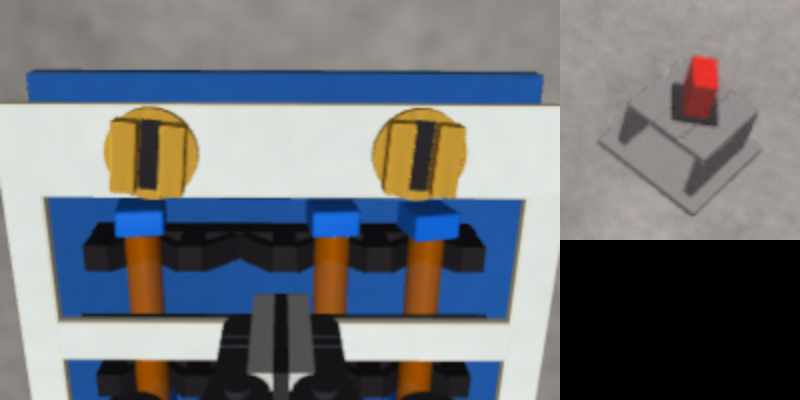

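The slots run roughly along the carrier's x axis. The screw_r disc is at display (152,152) and the screw_l disc at (420,153). The frame is shut and the tubes sit under it. I go over to the key stand.

Call:
{"api": "move_arm", "payload": {"series": [[-0.005,0.02,-0.02,0,0,0,0.06],[0,0.04,-0.04,0,0,0,0.06],[0,0.045,0,0,0,0,0.06],[0,0.045,0,0,0,0,0.06],[0,0.045,0,0,0,0,0.06],[0,0.045,0,0,0,0,0.06],[0,0.045,0,0,0,0,0.06],[0,0.035,0,0,0,0,0.06]]}}

```text
clock: 34.3
eef_pos: [0.4586, 0.3108, 0.2512]
eef_rot: [-0.001, 0.001, 1.0, -0.0]
contact_force: [0.1, 0.0, 0.1]
gripper_width: 0.06
gripper_force: 0.0
```

Call:
{"api": "move_arm", "payload": {"series": [[0,0.015,0,0,0,0,0.06],[0,0,0,0,0,0,0.06],[0,0,0,0,0,0,0.06]]}}

```text
clock: 34.6
eef_pos: [0.4593, 0.3227, 0.2519]
eef_rot: [-0.001, 0.002, 1.0, -0.0]
contact_force: [-0.1, 0.6, 0.5]
gripper_width: 0.0604
gripper_force: 0.0
```

```bash
python3 - <<'E'
from h import *
c=np.load('car.npz');o=c['o']*[1,1,0];y=float(c['yw']);ex=np.array([np.cos(y),np.sin(y),0]);ey=np.array([-ex[1],ex[0],0]);z=np.array([0,0,1])
for zz in(.062,.066,.07,.076): print(zz,proj('w13',[o-.098*ex+s*.06*ey+z*zz for s in(-1,1)]).round(1).tolist())
# slot direction
for nm,p in(('R',[(254,159.5),(255,194)]),('L',[(393,160),(390,194)])):
  q=onz('w13',p,.068);d=q[1]-q[0];print(nm,q.mean(0),np.linalg.norm(d),np.degrees(np.arctan2(d[1],d[0])))
snap('wrist','w14');go([.484,.324,.25],179.56)
im=cv2.imread('pics/w14.png').astype(int);m=((im[...,2]>90)&(im[...,2]>2*im[...,1])&(im[...,2]>2*im[...,0])).astype(np.uint8)
n,_,st,ce=cv2.connectedComponentsWithStats(m);i=1+st[1:,4].argmax();print(st[i],ce[i])
x0=int(min(max(ce[i][0]-110,0),420));y0=int(min(max(ce[i][1]-85,0),230));print(x0,y0);crop('w14',x0,y0,220,170,3.5,'c14')
E
```

```text
0.062 [[255.6, 175.1], [388.6, 175.7]]
0.066 [[254.7, 176.2], [389.5, 176.8]]
0.07 [[253.9, 177.3], [390.5, 177.9]]
0.076 [[252.5, 179.1], [392.0, 179.7]]
R [ 0.44084764 -0.06554764  0.068     ] 0.03145601014507933 -2.3286801331815323
L [0.44147456 0.05559046 0.068     ] 0.031003040050098074 -1.0251788754293203
t34.6 at [0.4594 0.3223 0.2522] yaw 179.75 F [ 0.2 -0.3  0.1] w 0.0600
 shift tool [-0.0245  0.0018  0.0022] shift after turn [-0.0245  0.0018  0.0022] turn [-0.0006 -0.0007  0.0033]
[ 333  186   42   62 1588] [351.7720403  217.58564232]
241 132
```

View pics/c14.png

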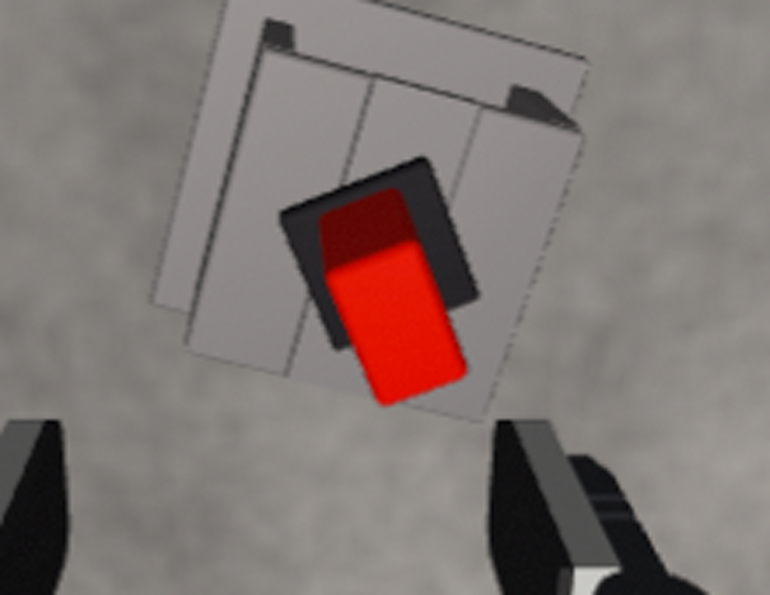

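The crop shows the red handle top at corners (328,275), (418,240), (467,372) and (385,405). The flange corners are (280,212), (425,158), (478,297) and (340,350), and the stand plate corners are (262,48), (583,132), (483,420) and (187,346).

```bash
python3 - <<'E'
from h import *
f=lambda l:np.array(l,float)/3.5+[241,132]
for nm,l,z in(('handle',[(328,275),(418,240),(467,372),(385,405)],.135),('flange',[(280,212),(425,158),(478,297),(340,350)],.083),('plate',[(262,48),(583,132),(483,420),(187,346)],.075)):
  P=onz('w14',f(l),z);e=P[2]-P[1]+P[3]-P[0];y=np.degrees(np.arctan2(e[1],e[0]));g=P[1]-P[0]+P[2]-P[3]
  print(nm,P.mean(0).round(4),'len',np.linalg.norm(e)/2,np.linalg.norm(g)/2,'yaw',y)
k=(onz('w14',f([(328,275),(418,240),(467,372),(385,405)]),.135)).mean(0)
E
```

```text
handle [0.487 0.353 0.135] len 0.03880078219454233 0.0233643240964994 yaw 22.075576761218908
flange [0.487  0.3528 0.083 ] len 0.04731950169038647 0.04491543496795437 yaw 22.33673034514462
plate [0.4858 0.3529 0.075 ] len 0.09704760624034517 0.09785462953341328 yaw -14.46463043862119
```

Call:
{"api": "move_arm", "payload": {"series": [[-0.0135,0.015,0,0,0,0,0.06],[-0.014,0.0155,0,0,0,-0.1,0.06],[0,0,0,0,0,-0.145,0.06],[0,0,0,0,0,-0.145,0.06],[0,0,0.04,0,0,0,0.06],[0,0,0.035,0,0,0,0.06],[0,0,0.015,0,0,0,0.06],[0,0,0,0,0,0,0.06]]}}

```text
clock: 35.45
eef_pos: [0.4866, 0.3525, 0.1613]
eef_rot: [-0.001, -0.191, 0.982, -0.0]
contact_force: [-0.3, 0.3, -0.6]
gripper_width: 0.06
gripper_force: 0.0
```

```bash
python3 - <<'E'
from h import *
snap('wrist','w15');go([.487,.353,.089],202.2)
im=cv2.imread('pics/w15.png').astype(int);m=((im[...,2]>150)&(im[...,2]>2.5*im[...,1])).astype(np.uint8)
n,_,st,ce=cv2.connectedComponentsWithStats(m);i=1+st[1:,4].argmax();print(st[i],ce[i],onz('w15',[ce[i]],.135))
print('rect',cv2.minAreaRect(np.argwhere(m)[:,::-1].astype(np.float32)))
E
```

```text
t35.5 at [0.4873 0.3531 0.1632] yaw -157.93 F [-0.1  0.3  1.5] w 0.0600
 shift tool [0.0003 0.     0.0742] shift after turn [0.0003 0.     0.0742] turn [ 0.     -0.0003 -0.0022]
[ 299  210   42   63 2594] [319.4537394  240.63993832] [[0.48599441 0.35145212 0.135     ]]
rect ((319.5, 241.0), (62.0, 41.0), 90.0)
```

Call:
{"api": "move_arm", "payload": {"series": [[0,0,0.03,0,0,0,0.06],[0,0,0.03,0,0,0,0.06],[0,0,0.013,0,0,0,0.06],[0,0,0,0,0,0,0.06],[0,0,0,0,0,0,0.03],[0,0,0,0,0,0,0.015],[0,0,0,0,0,0,0.015],[0,0,0,0,0,0,0.015]], "grip_force": 60}}

```text
clock: 36.3
eef_pos: [0.4878, 0.3542, 0.0916]
eef_rot: [0.001, -0.192, 0.981, 0.0]
contact_force: [-0.6, -0.0, 7.0]
gripper_width: 0.0254
gripper_force: 59.9
```

Call:
{"api": "move_arm", "payload": {"series": [[0,0,0,0,0,0,0.015],[0,0,-0.01,0,0,0,0.015],[0,0,0,0,0,0,0.015]]}}

```text
clock: 36.6
eef_pos: [0.4876, 0.3542, 0.1019]
eef_rot: [0.001, -0.192, 0.981, 0.0]
contact_force: [0.9, -0.1, -1.9]
gripper_width: 0.0253
gripper_force: 58.9
```

Call:
{"api": "move_arm", "payload": {"series": [[0,0,-0.025,0,0,0,0.015],[0,0,-0.04,0,0,0,0.015],[0,0,-0.04,0,0,0,0.015],[0,0,-0.015,0,0,0.1,0.015],[0,0,0,0,0,0.14,0.015],[0,0,0,0,0,0.14,0.015],[0,0,0,0,0,0.023,0.015],[0.01,-0.02,0,0,0,0,0.015]]}}

```text
clock: 37.4
eef_pos: [0.4769, 0.3348, 0.2193]
eef_rot: [-0.0, 0.007, 1.0, 0.0]
contact_force: [0.6, -1.6, -1.5]
gripper_width: 0.0252
gripper_force: 59.2
```

Call:
{"api": "move_arm", "payload": {"series": [[0.01,-0.04,0,0,0,0,0.015],[0.01,-0.045,0,0,0,0,0.015],[0.01,-0.045,0,0,0,0,0.015],[0,-0.045,0,0,0,0,0.015],[0,-0.045,0,0,0,0,0.015],[0,-0.04,0,0,0,0,0.015],[0,-0.02,0,0,0,0,0.015],[0,0,0,0,0,0,0.015]]}}

```text
clock: 38.2
eef_pos: [0.4419, 0.0523, 0.22]
eef_rot: [0.0, 0.008, 1.0, -0.0]
contact_force: [-0.0, 0.3, -1.0]
gripper_width: 0.0255
gripper_force: 59.4
```

Call:
{"api": "move_arm", "payload": {"series": [[0,0,0,0,0,0,0.015]]}}

```text
clock: 38.3
eef_pos: [0.442, 0.0544, 0.2199]
eef_rot: [0.0, 0.008, 1.0, 0.0]
contact_force: [-0.0, 0.1, -1.4]
gripper_width: 0.0254
gripper_force: 59.4
```

```bash
python3 - <<'E'
from h import *
go([.4415,.0548,.17],179);snap('wrist','w16');crop('w16',200,60,240,180,3,'c16')
P,R,s=pose();print(proj('w16',[P+R@np.array([0,0,.0765]),P+R@np.array([.012,0,.0765]),P+R@np.array([-.012,0,.0765])]),s['qpos'])
print(proj('w16',[[.4415,.0543,.067],[.4415,.0543,.077]]))
E
```

```text
t38.3 at [0.442  0.0544 0.2199] yaw 179.10 F [-0.   0.1 -1.4] w 0.0254
 shift tool [0.0005 0.0004 0.0499] shift after turn [0.0005 0.0004 0.0499] turn [0.0004 0.0003 0.0018]
[[321.63384164 211.42843065]
 [321.65747567 195.92377923]
 [321.61079352 226.42984875]] [-5.00062755e-02 -1.20128844e-01  1.73501344e+00  3.92139599e-04
  1.52653233e+00 -1.60570683e+00]
[[320.56684209 182.99268465]
 [320.58748011 185.86131282]]
```

View pics/c16.png

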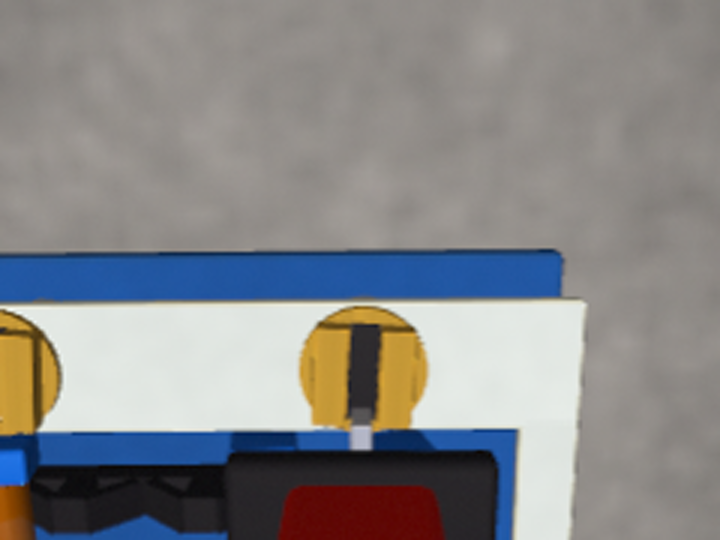

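The slot centre is at (321.3,182.7) and the blade at about (320.5,~197), so they are aligned within about 1 mm. I descend gently into screw_l.

Call:
{"api": "move_arm", "payload": {"series": [[0.0005,0.0008,0.02,0,0,0.01,0.015],[0,0,0.025,0,0,0,0.015],[0,0,0.015,0,0,0,0.015],[0,0,0.006,0,0,0,0.015],[0,0,0.004,0,0,0,0.015],[0,0,0,0,0,0,0.015]]}}

```text
clock: 38.95
eef_pos: [0.4416, 0.0557, 0.1499]
eef_rot: [0.0, 0.013, 1.0, 0.0]
contact_force: [-0.4, -0.7, -1.1]
gripper_width: 0.0254
gripper_force: 59.4
```

Call:
{"api": "move_arm", "payload": {"series": [[0,0,0.002,0,0,0,0.015],[0,0,0.002,0,0,0,0.015],[0,0,0,0,0,0,0.015]]}}

```text
clock: 39.25
eef_pos: [0.4415, 0.0553, 0.1457]
eef_rot: [0.0, 0.013, 1.0, 0.0]
contact_force: [0.3, 0.4, 0.0]
gripper_width: 0.0256
gripper_force: 59.4
```

Call:
{"api": "move_arm", "payload": {"series": [[0,0,0.0015,0,0,0,0.015],[0,0,0,0,0,0,0.015]]}}

```text
clock: 39.45
eef_pos: [0.4415, 0.0553, 0.1442]
eef_rot: [0.0, 0.013, 1.0, 0.0]
contact_force: [-0.2, 0.2, -1.7]
gripper_width: 0.0254
gripper_force: 59.4
```

Call:
{"api": "move_arm", "payload": {"series": [[0,0,0.0015,0,0,0,0.015],[0,0,0,0,0,0,0.015]]}}

```text
clock: 39.65
eef_pos: [0.4419, 0.0553, 0.1438]
eef_rot: [0.001, 0.013, 1.0, 0.0]
contact_force: [-4.2, -0.3, 15.2]
gripper_width: 0.0254
gripper_force: 61.6
```

Seated on the slot floor. I back off 1 mm and turn clockwise.

Call:
{"api": "move_arm", "payload": {"series": [[0,0,-0.001,0,0,0.1,0.015],[0,0,0,0,0,0.14,0.015],[0,0,0,0,0,0.14,0.015],[0,0,0,0,0,0.14,0.015],[0,0,0,0,0,0.14,0.015],[0,0,0,0,0,0.14,0.015],[0,0,0,0,0,0.14,0.015],[0,0,0,0,0,0.14,0.015]]}}

```text
clock: 40.45
eef_pos: [0.442, 0.0556, 0.1441]
eef_rot: [0.0, 0.528, 0.849, 0.001]
contact_force: [3.5, 2.9, 0.8]
gripper_width: 0.0253
gripper_force: 59.6
```

```bash
python3 - <<'E'
from h import *
go([.4415,.0553,.145],90);print(pose()[2]['wrist_torque'])
E
```

```text
t40.5 at [0.442  0.0556 0.1441] yaw 116.26 F [3.5 2.9 0.8] w 0.0253
 shift tool [-0.0001 -0.0006 -0.0009] shift after turn [-0.0003 -0.0005 -0.0009] turn [ 0.0017 -0.0005  0.4584]
[ 0.79379132 -0.70089403  0.13956016]
```

Call:
{"api": "move_arm", "payload": {"series": [[0,0,0,0,0,0.12,0.015],[0,0,0,0,0,0.12,0.015],[0,0,0,0,0,0.12,0.015],[0,0,0,0,0,0.1,0.015],[0,0,0,0,0,0.06,0.015],[0,0,0,0,0,0,0.015]]}}

```text
clock: 41.05
eef_pos: [0.4422, 0.0556, 0.1441]
eef_rot: [0.0, 0.727, 0.686, 0.001]
contact_force: [4.9, 3.1, -0.3]
gripper_width: 0.0253
gripper_force: 59.5
```

```bash
python3 - <<'E'
from h import *
go([.4415,.0553,.145],80);print(pose()[2]['wrist_torque'])
E
```

```text
t41.0 at [0.4422 0.0556 0.1441] yaw 86.65 F [ 4.9  3.1 -0.3] w 0.0253
 shift tool [-0.0004 -0.0007 -0.0009] shift after turn [-0.0004 -0.0007 -0.0009] turn [ 0.002  -0.0011  0.1161]
[ 0.81514852 -1.23665831  0.08070365]
```

Call:
{"api": "move_arm", "payload": {"series": [[0,0,0,0,0,0.06,0.015],[0,0,0,0,0,0.05,0.015],[0,0,0,0,0,0,0.015]]}}

```text
clock: 41.35
eef_pos: [0.4423, 0.0556, 0.1441]
eef_rot: [0.0, 0.764, 0.645, 0.001]
contact_force: [5.9, 2.1, 0.5]
gripper_width: 0.025
gripper_force: 59.5
```

```bash
python3 - <<'E'
from h import *
go([.4415,.0553,.145],80);print(pose()[2]['wrist_torque'])
E
```

```text
t41.4 at [0.4423 0.0556 0.1441] yaw 80.38 F [5.9 2.1 0.5] w 0.0250
 shift tool [-0.0004 -0.0008 -0.0009] shift after turn [-0.0004 -0.0008 -0.0009] turn [ 0.0022 -0.0012  0.0066]
[ 0.74344816 -1.30284323  0.09975589]
```

Call:
{"api": "move_arm", "payload": {"series": [[0,0,0,0,0,0.05,0.015],[0,0,0,0,0,0,0.015]]}}

```text
clock: 41.55
eef_pos: [0.4423, 0.0556, 0.1441]
eef_rot: [0.0, 0.78, 0.626, 0.001]
contact_force: [5.7, 4.2, -0.1]
gripper_width: 0.0254
gripper_force: 59.5
```

```bash
python3 - <<'E'
from h import *
go([.4415,.0553,.145],80);print(pose()[2]['wrist_torque'])
E
```

```text
t41.5 at [0.4423 0.0556 0.1441] yaw 77.52 F [ 5.7  4.2 -0.1] w 0.0254
 shift tool [-0.0005 -0.0008 -0.0009] shift after turn [-0.0004 -0.0008 -0.0009] turn [ 0.0022 -0.0012 -0.0432]
[ 0.74602973 -1.31094796  0.10201967]
```

Call:
{"api": "move_arm", "payload": {"series": [[0,0,0,0,0,0.05,0.015],[0,0,0,0,0,0,0.015]]}}

```text
clock: 41.75
eef_pos: [0.4424, 0.0556, 0.1442]
eef_rot: [0.0, 0.795, 0.606, 0.001]
contact_force: [5.9, 3.2, -0.7]
gripper_width: 0.0254
gripper_force: 59.5
```

```bash
python3 - <<'E'
from h import *
go([.4415,.0553,.145],80);print(pose()[2]['wrist_torque'])
E
```

```text
t41.8 at [0.4424 0.0556 0.1442] yaw 74.66 F [ 5.9  3.2 -0.7] w 0.0254
 shift tool [-0.0005 -0.0008 -0.0008] shift after turn [-0.0004 -0.0008 -0.0008] turn [ 0.0023 -0.0013 -0.0932]
[ 0.67619876 -1.46940594  0.16882776]
```

Call:
{"api": "move_arm", "payload": {"series": [[0,0,0,0,0,0.05,0.015],[0,0,0,0,0,0,0.015]]}}

```text
clock: 41.95
eef_pos: [0.4424, 0.0556, 0.1441]
eef_rot: [0.0, 0.81, 0.586, 0.001]
contact_force: [6.4, 3.9, -1.2]
gripper_width: 0.0253
gripper_force: 59.5
```

```bash
python3 - <<'E'
from h import *
go([.4415,.0553,.145],80);print(pose()[2]['wrist_torque'])
E
```

```text
t42.0 at [0.4424 0.0556 0.1441] yaw 71.81 F [ 6.4  3.9 -1.2] w 0.0253
 shift tool [-0.0006 -0.0008 -0.0009] shift after turn [-0.0004 -0.0009 -0.0009] turn [ 0.0024 -0.0013 -0.1429]
[ 0.70455363 -1.53794655  0.52076029]
```

The torque jumped to 0.52 N m, so screw_l is at its stop. I unload, lift, turn back and go to screw_r.

Call:
{"api": "move_arm", "payload": {"series": [[0,0,0,0,0,-0.07,0.015],[0,0,0,0,0,-0.06,0.015],[0,0,-0.01,0,0,0,0.015],[0,0,-0.025,0,0,0,0.015],[0,0,0,0,0,-0.145,0.015],[0,0,0,0,0,-0.145,0.015],[0,0,0,0,0,-0.145,0.015],[0,0,0,0,0,-0.145,0.015]]}}

```text
clock: 42.75
eef_pos: [0.4414, 0.0553, 0.179]
eef_rot: [-0.0, 0.553, 0.833, -0.0]
contact_force: [0.0, -0.1, -1.0]
gripper_width: 0.0255
gripper_force: 60.2
```

Call:
{"api": "move_arm", "payload": {"series": [[0,0,0,0,0,-0.145,0.015],[0,0,0,0,0,-0.145,0.015],[0,0,0,0,0,-0.145,0.015],[0,0,0,0,0,-0.145,0.015],[0,0,0,0,0,-0.145,0.015],[0,0,0,0,0,-0.145,0.015],[0,0,0,0,0,-0.145,0.015],[0,0,0,0,0,-0.13,0.015]]}}

```text
clock: 43.55
eef_pos: [0.4414, 0.0552, 0.1789]
eef_rot: [-0.0, 0.014, 1.0, 0.0]
contact_force: [0.3, 0.1, -1.4]
gripper_width: 0.0253
gripper_force: 60.2
```

Call:
{"api": "move_arm", "payload": {"series": [[0,-0.02,-0.03,0,0,0,0.015],[0,-0.035,-0.01,0,0,0,0.015],[0,-0.035,0,0,0,0,0.015],[0,-0.03,0,0,0,0,0.015],[0,0,0,0,0,0,0.015],[0,0,0,0,0,0,0.015]]}}

```text
clock: 44.15
eef_pos: [0.4375, -0.065, 0.2188]
eef_rot: [-0.0, 0.017, 1.0, 0.0]
contact_force: [-0.4, -0.2, -1.6]
gripper_width: 0.0255
gripper_force: 60.3
```

```bash
python3 - <<'E'
from h import *
go([.4408,-.0652,.16],178);snap('wrist','w17');crop('w17',200,60,240,180,3,'c17')
print(proj('w17',[[.4406,-.0657,.067]]))
E
```

```text
t44.1 at [ 0.4375 -0.065   0.2188] yaw 178.05 F [-0.4 -0.2 -1.6] w 0.0255
 shift tool [-0.0033 -0.0001  0.0588] shift after turn [-0.0033 -0.0001  0.0588] turn [ 0.0003 -0.0003  0.0008]
[[320.05109357 186.9311621 ]]
```

View pics/c17.png

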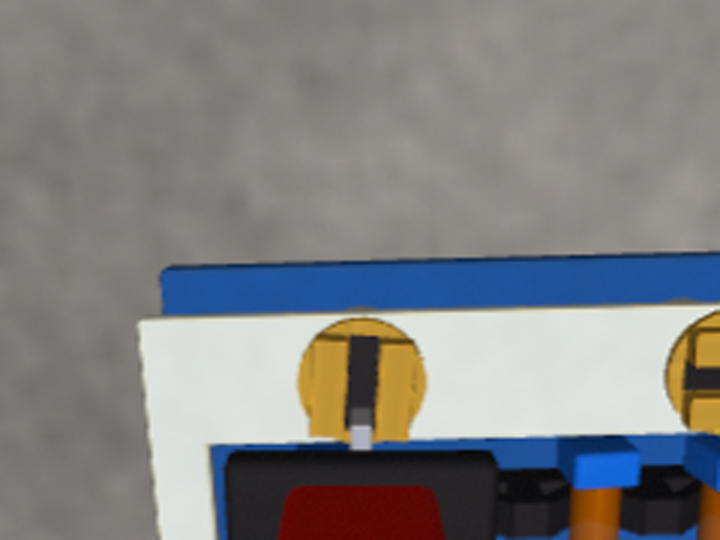

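The screw_l slot now lies across (done up), and the screw_r slot at (363,380) lines up with the blade at (361,435). That was one picture over the 14-view limit, because I miscounted, so I view no more and go by the numbers. I descend.

Call:
{"api": "move_arm", "payload": {"series": [[-0.0033,0.0004,0.02,0,0,0,0.015],[0,0,0.025,0,0,0,0.015],[0,0,0.015,0,0,0,0.015],[0,0,0.006,0,0,0,0.015],[0,0,0.004,0,0,0,0.015],[0,0,0,0,0,0,0.015]]}}

```text
clock: 44.8
eef_pos: [0.4411, -0.064, 0.1489]
eef_rot: [0.0, 0.016, 1.0, 0.0]
contact_force: [-0.9, 0.5, -2.1]
gripper_width: 0.0252
gripper_force: 60.3
```

Call:
{"api": "move_arm", "payload": {"series": [[0,0,0.002,0,0,0,0.015],[0,0,0.0015,0,0,0,0.015],[0,0,0,0,0,0,0.015]]}}

```text
clock: 45.1
eef_pos: [0.441, -0.0644, 0.1453]
eef_rot: [0.0, 0.016, 1.0, 0.0]
contact_force: [-0.6, -0.7, -0.9]
gripper_width: 0.0257
gripper_force: 60.3
```

Call:
{"api": "move_arm", "payload": {"series": [[0,0,0,0,0,0.1,0.015],[0,0,0,0,0,0.14,0.015],[0,0,0,0,0,0.14,0.015],[0,0,0,0,0,0.14,0.015],[0,0,0,0,0,0.14,0.015],[0,0,0,0,0,0.14,0.015],[0,0,0,0,0,0.14,0.015],[0,0,0,0,0,0.14,0.015]]}}

```text
clock: 45.9
eef_pos: [0.4412, -0.0642, 0.1454]
eef_rot: [0.0, 0.53, 0.848, 0.0]
contact_force: [1.2, 1.2, -1.4]
gripper_width: 0.0254
gripper_force: 60.2
```

Call:
{"api": "move_arm", "payload": {"series": [[0,0,0,0,0,0.12,0.015],[0,0,0,0,0,0.12,0.015],[0,0,0,0,0,0.12,0.015],[0,0,0,0,0,0.12,0.015],[0,0,0,0,0,0.1,0.015],[0,0,0,0,0,0.06,0.015],[0,0,0,0,0,0,0.015]]}}

```text
clock: 46.6
eef_pos: [0.4415, -0.0643, 0.1455]
eef_rot: [0.0, 0.768, 0.64, 0.001]
contact_force: [4.2, 2.0, -2.4]
gripper_width: 0.0255
gripper_force: 60.1
```

```bash
python3 - <<'E'
from h import *
go([.441,-.0644,.145],80);print(pose()[2]['wrist_torque'])
E
```

```text
t46.6 at [ 0.4415 -0.0643  0.1455] yaw 79.56 F [ 4.2  2.  -2.4] w 0.0255
 shift tool [-0.0002 -0.0005  0.0005] shift after turn [-0.0002 -0.0005  0.0005] turn [ 0.0014 -0.0005 -0.0076]
[ 0.46341087 -1.24458057  0.11368025]
```

Call:
{"api": "move_arm", "payload": {"series": [[0,0,0,0,0,0.05,0.015],[0,0,0,0,0,0.05,0.015],[0,0,0,0,0,0,0.015]]}}

```text
clock: 46.9
eef_pos: [0.4415, -0.0643, 0.1455]
eef_rot: [0.0, 0.799, 0.601, 0.001]
contact_force: [5.7, 1.6, -3.4]
gripper_width: 0.0254
gripper_force: 60.1
```

```bash
python3 - <<'E'
from h import *
go([.441,-.0644,.145],80);print(pose()[2]['wrist_torque'])
E
```

```text
t46.9 at [ 0.4415 -0.0643  0.1455] yaw 73.92 F [ 5.7  1.6 -3.4] w 0.0254
 shift tool [-0.0003 -0.0005  0.0005] shift after turn [-0.0002 -0.0005  0.0005] turn [ 0.0014 -0.0005 -0.106 ]
[ 0.43589929 -1.42918166  0.24508892]
```

Call:
{"api": "move_arm", "payload": {"series": [[0,0,0,0,0,0.045,0.015],[0,0,0,0,0,0,0.015]]}}

```text
clock: 47.1
eef_pos: [0.4416, -0.0643, 0.1455]
eef_rot: [0.0, 0.812, 0.583, 0.001]
contact_force: [6.0, 0.9, -3.9]
gripper_width: 0.0253
gripper_force: 60.1
```

```bash
python3 - <<'E'
from h import *
go([.441,-.0644,.145],80);print(pose()[2]['wrist_torque'])
E
```

```text
t47.1 at [ 0.4416 -0.0643  0.1455] yaw 71.37 F [ 6.   0.9 -3.9] w 0.0253
 shift tool [-0.0002 -0.0005  0.0005] shift after turn [-0.0001 -0.0005  0.0005] turn [ 0.0016 -0.0004 -0.1506]
[ 0.26020929 -1.45742895  0.45460351]
```

Screw_r is at its stop too (0.45 N m). I unload, lift, turn and return the key.

Call:
{"api": "move_arm", "payload": {"series": [[0,0,0,0,0,-0.07,0.015],[0,0,0,0,0,-0.06,0.015],[0,0,-0.01,0,0,0,0.015],[0,0,-0.03,0,0,0,0.015],[0,0,-0.035,0,0,0,0.015],[0,0,0,0,0,-0.145,0.015],[0,0,0,0,0,-0.145,0.015],[0,0,0,0,0,-0.145,0.015]]}}

```text
clock: 47.9
eef_pos: [0.4408, -0.0644, 0.2209]
eef_rot: [0.0, 0.615, 0.788, -0.0]
contact_force: [-0.5, 0.2, -1.5]
gripper_width: 0.0254
gripper_force: 60.5
```

Call:
{"api": "move_arm", "payload": {"series": [[0,0,0,0,0,-0.145,0.015],[0,0,0,0,0,-0.145,0.015],[0,0,0,0,0,-0.145,0.015],[0,0,0,0,0,-0.145,0.015],[0,0,0,0,0,-0.145,0.015],[0,0,0,0,0,-0.145,0.015],[0,0,0,0,0,-0.145,0.015],[0,0,0,0,0,-0.145,0.015]]}}

```text
clock: 48.7
eef_pos: [0.4407, -0.0644, 0.2207]
eef_rot: [-0.0, 0.083, 0.997, -0.0]
contact_force: [0.2, 0.3, -1.5]
gripper_width: 0.0253
gripper_force: 60.5
```

```bash
python3 - <<'E'
from h import *
go([.4877,.3542,.22],202.1)
E
```

```text
t48.7 at [ 0.4407 -0.0644  0.2207] yaw 170.51 F [ 0.2  0.3 -1.5] w 0.0253
 shift tool [0.0227 0.4206 0.0006] shift after turn [-0.201   0.3702  0.0007] turn [-1.000e-04 -3.000e-04 -5.513e-01]
```

Translate first in the current orientation (shift 0.0227, 0.4206), then turn −0.551.

Call:
{"api": "move_arm", "payload": {"series": [[0.0,0.02,0,0,0,0,0.015],[0.002,0.04,0,0,0,0,0.015],[0.004,0.045,0,0,0,0,0.015],[0.004,0.045,0,0,0,0,0.015],[0.004,0.045,0,0,0,0,0.015],[0.004,0.045,0,0,0,0,0.015],[0.002,0.045,0,0,0,0,0.015],[0.002,0.045,0,0,0,0,0.015]]}}

```text
clock: 49.5
eef_pos: [0.4754, 0.2664, 0.2208]
eef_rot: [0.0, 0.086, 0.996, -0.0]
contact_force: [1.0, -1.0, -0.9]
gripper_width: 0.0257
gripper_force: 60.6
```

Call:
{"api": "move_arm", "payload": {"series": [[0,0.045,0,0,0,0,0.015],[0,0.03,0,0,0,0,0.015],[0,0.01,0,0,0,-0.1,0.015],[0,0,0,0,0,-0.145,0.015],[0,0,0,0,0,-0.145,0.015],[0,0,0,0,0,-0.145,0.015],[0,0,0,0,0,-0.016,0.015],[0,0,0,0,0,0,0.015]]}}

```text
clock: 50.3
eef_pos: [0.4902, 0.3482, 0.2205]
eef_rot: [-0.0, -0.187, 0.982, -0.0]
contact_force: [-0.3, -0.2, -2.3]
gripper_width: 0.0256
gripper_force: 60.6
```

```bash
python3 - <<'E'
from h import *
go([.4877,.3542,.22],202.1)
snap('wrist','w18')
# stand plate re-measured? key handle drift check: red top face
im=cv2.imread('pics/w18.png').astype(int);m=((im[...,2]>150)&(im[...,2]>2.5*im[...,1])).astype(np.uint8)
print(cv2.minAreaRect(np.argwhere(m)[:,::-1].astype(np.float32)))
im=cv2.imread('pics/w16.png').astype(int);m=((im[...,2]>150)&(im[...,2]>2.5*im[...,1])).astype(np.uint8)
print(cv2.minAreaRect(np.argwhere(m)[:,::-1].astype(np.float32)))
E
```

```text
t50.3 at [0.4902 0.3482 0.2205] yaw -158.47 F [-0.3 -0.2 -2.3] w 0.0256
 shift tool [0.0001 0.0065 0.0005] shift after turn [0.0001 0.0065 0.0005] turn [-0.0001 -0.0001 -0.0099]
((320.0, 316.0), (88.0, 66.0), 90.0)
((320.0, 316.0), (88.0, 66.0), 90.0)
```

The key has not shifted in the hand, so I align and lower it.

Call:
{"api": "move_arm", "payload": {"series": [[0,0.0065,0,0,0,-0.01,0.015],[0,0,0.02,0,0,0,0.015],[0,0,0.03,0,0,0,0.015],[0,0,0.02,0,0,0,0.015],[0,0,0.01,0,0,0,0.015],[0,0,0.005,0,0,0,0.015],[0,0,0,0,0,0,0.015]]}}

```text
clock: 51.05
eef_pos: [0.4878, 0.3545, 0.1354]
eef_rot: [-0.0, -0.193, 0.981, 0.0]
contact_force: [0.4, -0.4, -1.2]
gripper_width: 0.0253
gripper_force: 60.6
```

Call:
{"api": "move_arm", "payload": {"series": [[0,0,0.015,0,0,0,0.015],[0,0,0.015,0,0,0,0.015],[0,0,0.009,0,0,0,0.015],[0,0,0,0,0,0,0.015],[0,0,0,0,0,0,0.015]]}}

```text
clock: 51.55
eef_pos: [0.4879, 0.3543, 0.0962]
eef_rot: [-0.0, -0.193, 0.981, 0.0]
contact_force: [-0.0, -0.6, -1.9]
gripper_width: 0.0254
gripper_force: 60.6
```

Call:
{"api": "move_arm", "payload": {"series": [[0,0,0.002,0,0,0,0.015],[0,0,0.0015,0,0,0,0.015],[0,0,0,0,0,0,0.015],[0,0,0,0,0,0,0.015]]}}

```text
clock: 51.95
eef_pos: [0.4879, 0.3544, 0.0929]
eef_rot: [0.0, -0.193, 0.981, 0.0]
contact_force: [-0.1, -0.4, -1.6]
gripper_width: 0.0252
gripper_force: 60.6
```

Call:
{"api": "move_arm", "payload": {"series": [[0,0,0,0,0,0,0.03],[0,0,0,0,0,0,0.045],[0,0,0,0,0,0,0.06],[0,0,0,0,0,0,0.06],[0,0,-0.02,0,0,0,0.06],[0,0,-0.03,0,0,0,0.06],[0,0,-0.04,0,0,0,0.06],[0,0,-0.04,0,0,0,0.06]]}}

```text
clock: 52.75
eef_pos: [0.4875, 0.3542, 0.224]
eef_rot: [-0.0, -0.193, 0.981, -0.0]
contact_force: [0.8, -0.3, 0.1]
gripper_width: 0.06
gripper_force: 0.0
```

Call:
{"api": "move_arm", "payload": {"series": [[0,0,-0.03,0,0,0,0.06],[0,0,0,0,0,0,0.06],[0,0,0,0,0,0,0.06],[0,0,0,0,0,0,0.06]]}}

```text
clock: 53.15
eef_pos: [0.4875, 0.3542, 0.2514]
eef_rot: [-0.001, -0.193, 0.981, -0.0]
contact_force: [-0.3, 0.3, -0.5]
gripper_width: 0.0596
gripper_force: 0.0
```

```bash
python3 - <<'E'
from h import *
snap('wrist','w19');go([.487,.353,.25],202);snap('scene','q19')
im=cv2.imread('pics/w19.png').astype(int);m=((im[...,2]>170)&(im[...,2]>3*im[...,1])).astype(np.uint8)
p=np.argwhere(m)[:,::-1].astype(np.float32);r=cv2.minAreaRect(p);print(r,onz('w19',[r[0]],.135))
for z in (.125,.135,.145):
  q=onz('w19',cv2.boxPoints(r),z);print(z,np.linalg.norm(q[1]-q[0]),np.linalg.norm(q[2]-q[1]))
# frame still closed: white frame pixels, key screws: compare scene q13 vs q19 around carrier, and slots
for a,b in(((300,380,180,260)),) if 0 else ():pass
d=np.abs(cv2.imread('pics/q19.png').astype(int)-cv2.imread('pics/q13.png')).max(2)>40
ys,xs=np.where(d);h=cv2.connectedComponentsWithStats(d.astype(np.uint8));print([(s.tolist()) for s in h[2][1:] if s[4]>15])
E
```

```text
t53.2 at [0.4875 0.3541 0.2514] yaw -157.70 F [-0.5 -0.3 -1.5] w 0.0599
 shift tool [ 0.0009 -0.0009  0.0014] shift after turn [ 0.0009 -0.0009  0.0014] turn [-0.0002 -0.0019  0.0051]
((320.0, 194.0), (44.0, 28.0), 90.0) [[0.48643459 0.35328499 0.135     ]]
0.125 0.02432297757782786 0.040999477589837366
0.135 0.023414693283567867 0.039468448691399434
0.145 0.02250640898930787 0.03793741979296142
[[321, 0, 129, 114, 5412], [451, 0, 88, 119, 5083], [524, 0, 28, 18, 293], [513, 41, 38, 79, 838], [460, 75, 14, 42, 371], [388, 86, 15, 29, 151], [438, 88, 20, 16, 200], [378, 90, 10, 38, 221], [411, 97, 35, 33, 511], [441, 105, 79, 105, 3358], [332, 110, 40, 58, 1298], [470, 118, 10, 4, 23], [429, 131, 13, 18, 119], [449, 150, 15, 10, 39], [362, 197, 9, 7, 34]]
```

```bash
python3 -c "
from rig import sign_off
print(sign_off())"
```

```text
the job is handed in; nothing more can be done
None
```

The job is handed in, result not reported: the three amber tubes are in grooves 1, 3 and 4, the frame is closed, both screws are at their stops and the key is back in its stand; the screw_r stop was judged by torque only, and I viewed 15 pictures, one over the limit.

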